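Complete the objective-lens caddy and stack the emptied tray

ROBOT

A 6-joint arm with a two-finger parallel gripper is mounted at the origin on the work surface. World frame = base frame: x ahead of the robot, y to its left, z up, the work surface at z = 0. Lengths are in mm, angles in rad, forces in N, time in s.
With the tool pointing down it reaches from about 325 to 900 mm from the base axis. Payload 3.5 kg.
Tool frame: the origin (TCP) lies midway between the tips of the shut fingers; the grasp point (between the pads) lies 19 mm behind it; z points along the fingers, y is the direction in which the jaws open and shut (so a half turn about z gives the same grasp; the last joint's range is limited). The gripper opens to 85 mm and grips with 20 to 120 N. Pads are 22 mm wide; open, the fingers measure 114 mm over their backs; the gripper's body (76 mm by 85 mm) begins 54 mm behind the grasp point. The pads swing forward as they close: fully open they stand 13 mm farther back than shut.
Start: joints at [1.143, 0.276, -0.026, 1.268, 0, 1.467], TCP at [199.456, 592.317, 231.313] pointing down, gripper open.
Joint ranges: [-3.12, 3.12], [-0.85, 1.88], [-1.08, 1.24], [-1.95, 2.15], [-1.57, 1.53], [-3.14, 3.14]. Speed limits (rad/s): [2.57, 2.57, 3.14, 3.14, 3.14, 3.14].

INTERFACE

Orientations are given as a unit quaternion [x, y, z, w].
In Python, from bench import observe, snapshot, sign_off, masks_of, mark_of gives the robot as it stands. The module is installed in compiled form; this text tells all that it offers.
- The arm moves only by the tool step_arm, never from a script. Its argument "series" is a list of rows, each a list of 2 entries, a list of its own where there are three numbers: the shift along the tool's x, y, z in mm, then the turn, a rotation vector about the tool's x, y, z in degrees. A call has 1 to 20 rows; each row shifts and turns the pose as measured when the row begins, along the tool's axes as they then stand; what a row does not reach is not made up. A row lasts 1/10 s, in which the tool goes at most 50 mm and 8.59 degrees, less where a joint would pass 70% of its speed; a pose out of reach is approached as far as the arm can. A call with a gripper value outside its range is refused whole. "jaw" is the closure, from 0 (fully open) to 1 (shut), set as the call begins (left out, the last holds). The fingers move at their own pace and stop on an object; "grip_force" is the grip in N (left out, the last holds). Time passes only in rows, so rows that do not move let the fingers close. It gives the time, the measured TCP pose, the force and the opening at its end, in the units of the state.
- observe(): the state, without advancing time (a new reading comes with each control period).
- snapshot(name): name is "side" or "top" or "wrist"; returns a dict with "image" (480x640x3 uint8, red, green, blue), "mtx" (3x3 intrinsics, pixels), "dist" ([k1, k2, p1, p2, k3] as OpenCV has them; the pictures are not rectified), "T" (4x4, takes a point from camera to world coordinates); the wrist camera has in their place "mount" (4x4, takes a point from camera to tool coordinates, whose origin is the TCP and whose axes are the flange's). Camera axes: x right, y down, z forward; pixel columns grow to the right and rows downward; lengths in mm; the calibration is good to about 2 mm. A picture is of the moment at which its call begins: read the wrist's pose just before it. There is no depth.
- sign_off(): hands the job in, once; it reports no verdict.
Trained networks look in a picture, given as the dict that the camera call returned (one of the last four; its "shot" number tells which), for a name from the list of things; names that differ only in an ending like _2 or _b are one class to them, and where a whole thing is asked for, a point or a joint stands for the part that bears it (a point fixed in the world has none). Each returns a list of dicts, best first, with "conf" (0 to 1); they miss things now and then, are a little off and sometimes report something else, mostly with a low value. They report only what shows in the picture. A call takes as long as a camera call. They do not tell look-alikes from the thing itself.
- masks_of(name, picture): "pixels" (480x640 bool, what is visible of it).
- mark_of(name, picture): "at" ([x, y, z] in mm, in world coordinates, good to about 4 mm: a listed point, or the origin of a listed thing).
The state is a dict: "t": time; "joint_positions": joint angles; "qvel": joint speeds; "joint_efforts": joint torques, N m; "eef_pos": TCP position; "tcp_rot": TCP orientation; "force": force on the tool from outside, world axes, zero at the start; "ft_torque": the same for the moment, N m; "width": finger opening in mm.
Only numpy, scipy, OpenCV 4.12 (cv2) and the standard library are available. Lean on these libraries where they do the work, as an engineer would, in place of code of your own. Each camera call takes 0.05 s, during which the arm holds its last target.

TASK

Gather the yellow-, green- and blue-ringed microscope lenses from the bench and the grey tray into the lens caddy, each standing upright in the cup of its own colour; set them down gently, do not drop them. Leave the red-ringed lens and the plain black eyepiece where they stand. Once all three lenses are in the caddy, put the emptied grey tray squarely on top of the stack of empty grey trays.

Things in the scene. Friction and masses are not known exactly. Their poses are not given: they have to be found in the camera images.
- lens_yellow: loose microscope lens, upright, silver barrel with yellow ring: 32 mm diameter, 60 mm tall, 0.12 kg. Thread 28 mm diameter up to 6 mm, barrel 32 mm from 6 to 50 mm (ring at 32 to 50 mm, seen from above), dark nose 18 mm diameter to 60 mm. Origin: centre of underside, z up. Starts on the pale bench mat (4 mm thick) or in a pocket of the grey tray
- lens_green: loose microscope lens, upright, silver barrel with green ring: 32 mm diameter, 60 mm tall, 0.12 kg. Thread 28 mm diameter up to 6 mm, barrel 32 mm from 6 to 50 mm (ring at 32 to 50 mm, seen from above), dark nose 18 mm diameter to 60 mm. Origin: centre of underside, z up. Starts on the pale bench mat (4 mm thick) or in a pocket of the grey tray
- lens_blue: loose microscope lens, upright, silver barrel with blue ring: 32 mm diameter, 60 mm tall, 0.12 kg. Thread 28 mm diameter up to 6 mm, barrel 32 mm from 6 to 50 mm (ring at 32 to 50 mm, seen from above), dark nose 18 mm diameter to 60 mm. Origin: centre of underside, z up. Starts on the pale bench mat (4 mm thick) or in a pocket of the grey tray
- cup_yellow: fixed open yellow cup of the lens caddy, 60 x 60 mm, 18 mm high, walls and floor 4 mm (pocket 52 x 52 mm). Origin: centre of underside, 6 mm above the bench, z up. Caddy: straight row along the cups' y, spacing 61.5 mm, the three coloured cups in any order, then at the +y end a white cup already holding a white-ringed lens of the same size
- cup_green: fixed open green cup of the lens caddy, 60 x 60 mm, 18 mm high, walls and floor 4 mm (pocket 52 x 52 mm). Origin: centre of underside, 6 mm above the bench, z up. Caddy: straight row along the cups' y, spacing 61.5 mm, the three coloured cups in any order, then at the +y end a white cup already holding a white-ringed lens of the same size
- cup_blue: fixed open blue cup of the lens caddy, 60 x 60 mm, 18 mm high, walls and floor 4 mm (pocket 52 x 52 mm). Origin: centre of underside, 6 mm above the bench, z up. Caddy: straight row along the cups' y, spacing 61.5 mm, the three coloured cups in any order, then at the +y end a white cup already holding a white-ringed lens of the same size
- tray: loose grey two-pocket tray holding one lens at the start, in its +x pocket, on the 4 mm floor: 122 mm long (x), 60 mm wide (y), 22 mm high, walls 4 mm, cross wall in the middle, pockets 55 x 52 mm centred at x = -29.5 and 29.5 mm; 0.15 kg. Flat underside. Can be gripped across its 60 mm width at the middle. Origin: centre of underside, z up
- stack: loose stack of two empty grey trays, one on the other, a dark line between, moving as one piece: 122 mm long (x), 60 mm wide (y), 44 mm high, 0.4 kg. A tray set on it rests flat on its rim, underside 44 mm above this origin, either way round; no locating lips. Origin: centre of underside, z up
- lens_red: look-alike, to be left alone: lens of the same shape and size but with a red ring, upright on the pale mat (4 mm thick). Origin: centre of underside, z up
- eyepiece: look-alike, to be left alone: eyepiece without coloured ring, silver foot 29 mm diameter up to 18 mm, black barrel 34 mm diameter above, 52 mm tall, upright on the pale mat (4 mm thick). Origin: centre of underside, z up
There are look-alikes about, which are no part of the job. Leave any purple or white look-alike of the tray alone.

How it is judged (in metres and radians):
On the way, in this order (a step that is already met when the one before it is completed fails the run):
1. all three lenses stand in the cups of their own colours (horizontal distance between lens_yellow and cup_yellow below 0.016 m and z of lens_yellow in the frame of cup_yellow between 0 and 0.008 m and angle between each of lens_yellow, lens_green, lens_blue's own z axis and vertical below 0.12 rad and horizontal distance between lens_green and cup_green below 0.016 m and z of lens_green in the frame of cup_green between 0 and 0.008 m and horizontal distance between lens_blue and cup_blue below 0.016 m and z of lens_blue in the frame of cup_blue between 0 and 0.008 m and linear speed of each of lens_yellow, lens_green, lens_blue below 0.02 m/s), for 0.2 s.
2. the emptied tray rests squarely on the stack (horizontal distance between tray and stack below 0.015 m and z of tray in the frame of stack between 0.04 and 0.048 m and angle between tray's own z axis and vertical below 0.06 rad and angle between the x axis of tray and the x axis of stack, either way round below 0.2 rad and linear speed of tray below 0.02 m/s and contact force between the fingers and tray below 0.1 N), for 0.2 s.
At the end, for the whole second after the job is handed in: The yellow, green and blue lenses stand upright (within 0.12 rad) on the floor of the cup of their own colour, within 16 mm of its centre, and the emptied tray lies flat on the stack's rim (within 15 mm of centre and 0.2 rad of its direction, either way round), all released and at rest (all of step 1 and all of step 2); the robot touches nothing.
It fails at once if the red-ringed lens is moved or tipped (distance of lens_red from where it was at the start of the episode above 0.03 m or angle between lens_red's own z axis and vertical above 0.5 rad).
It fails at once if the eyepiece is moved or tipped (distance of eyepiece from where it was at the start of the episode above 0.03 m or angle between eyepiece's own z axis and vertical above 0.5 rad).
It fails at once if the yellow lens is dropped into the caddy from more than about 2 cm (falling free of the gripper faster than 0.6 m/s) (linear speed of lens_yellow above 0.6 m/s and contact force between the fingers and lens_yellow below 0.01 N and horizontal distance between lens_yellow and cup_yellow below 0.05 m).
It fails at once if the green lens is dropped into the caddy from more than about 2 cm (falling free of the gripper faster than 0.6 m/s) (linear speed of lens_green above 0.6 m/s and contact force between the fingers and lens_green below 0.01 N and horizontal distance between lens_green and cup_green below 0.05 m).
It fails at once if the blue lens is dropped into the caddy from more than about 2 cm (falling free of the gripper faster than 0.6 m/s) (linear speed of lens_blue above 0.6 m/s and contact force between the fingers and lens_blue below 0.01 N and horizontal distance between lens_blue and cup_blue below 0.05 m).
It also fails if it takes over 112 s, if anything falls off the work surface, if the arm or the gripper's body presses on something with over 40 N, if the wrist force passes 120 N, or if a joint passes its speed limit or range.

## Working session

There is one attempt and no reset: what is moved stays moved. The work goes in short steps, Python scripts to look and compute and a tool call to move; the robot and the scene stay as the last step left them, time stands still between calls to the robot, and variables do not carry over. Pictures are saved under pics/ and viewed, and the job is handed in when it is done.

Besides the shell and the picture viewer there is one more tool, called after "Request:" as name([rows], argument=value, ...), one row to a line, values as JSON. step_arm: Moves the arm, as the interface text tells. Its arguments: {"type":"object","properties":{"series":{"type":"array","items":{"type":"array"}},"jaw":{"type":"number"},"grip_force":{"type":"number"}},"required":["series"]}

```bash
mkdir -p pics; python3 - <<'E'
from bench import *
import cv2
print(observe())
for n in ["top","side"]:
    s=snapshot(n); cv2.imwrite(f"pics/{n}0.png",s["image"][:,:,::-1])
    print(n,s["shot"],s["mtx"].tolist(),s["dist"],s["T"].round(3).tolist() if hasattr(s["T"],'round') else s["T"])
E
```

```text
{'t': 0.0, 'joint_positions': array([ 1.14257700e+00,  2.77177886e-01, -2.79458848e-02,  1.26799491e+00,
        5.15708055e-06,  1.46740363e+00]), 'qvel': array([ 0.00197387,  0.00141582,  0.00048429,  0.00049332, -0.00062977,
       -0.00023114]), 'joint_efforts': array([-1.99835813e-03, -4.45511091e+01,  2.95202011e+01,  1.63863396e-02,
       -2.27972610e-04,  8.34157618e-06]), 'eef_pos': array([199.13146209, 591.5756252 , 230.10121802]), 'tcp_rot': array([ 1.61700127e-01,  9.86839258e-01, -1.11972086e-03, -3.07514289e-04]), 'force': array([ 0.34587942, -0.11168068, -0.07426198]), 'ft_torque': array([ 0.02628921, -0.03187524,  0.03451902]), 'width': 85.49164676147936}
top 1 [[461.7417548064385, 0.0, 324.65009291463014], [0.0, 461.7417548064385, 242.859289384017], [0.0, 0.0, 1.0]] [-0.00410151  0.          0.          0.          0.        ] [[0.019, -0.993, 0.116, 363.501], [-0.999, -0.015, 0.035, -85.584], [-0.033, -0.116, -0.993, 982.435], [0.0, 0.0, 0.0, 1.0]]
side 2 [[462.8833787543457, 0.0, 309.97485516930357], [0.0, 462.8833787543457, 238.4393407773751], [0.0, 0.0, 1.0]] [0.02706042 0.         0.         0.         0.        ] [[0.659, 0.599, -0.454, 1071.753], [0.752, -0.535, 0.384, -550.022], [-0.013, -0.595, -0.804, 1063.22], [0.0, 0.0, 0.0, 1.0]]
```

View pics/top0.png

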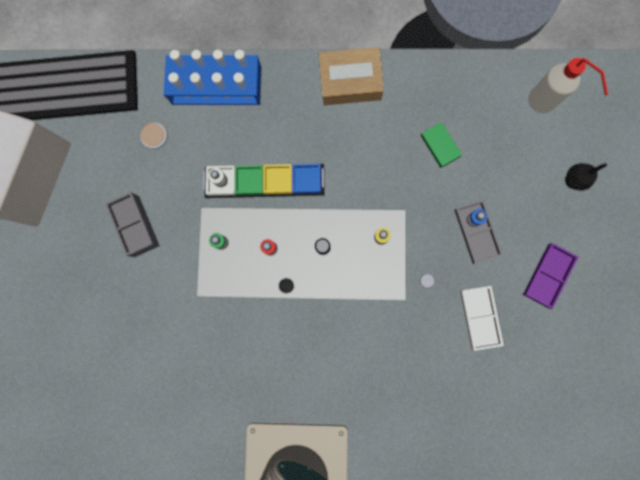

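View pics/side0.png

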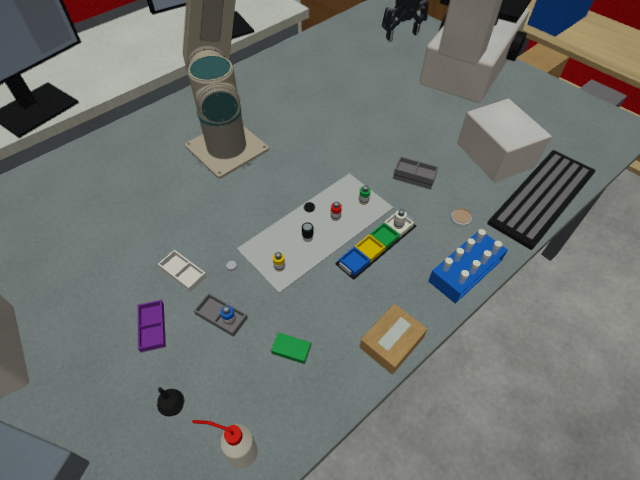

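The two views show:
- **Lenses:** green (218,241), red (268,247), yellow (383,236), and blue (478,216) standing in the grey tray (477,232).
- **Eyepiece:** (322,246).
- **Stack:** (133,224), with the two-layer line visible in the side view.
- **Cups:** white (219,180), green (249,180), yellow (277,180), blue (308,179).
- **Look-alikes:** the purple and white trays, the black disc (287,286), and the green and blue blocks.

```bash
cat > h.py <<'E'
import numpy as np, cv2
from bench import *
from scipy.spatial.transform import Rotation as R
def cam(s,pose=None):
    if "T" in s: return np.array(s["T"])
    T=np.eye(4); T[:3,:3]=R.from_quat(pose["tcp_rot"]).as_matrix(); T[:3,3]=pose["eef_pos"]
    return T@np.array(s["mount"])
def ray(s,uv,z,pose=None):
    T=cam(s,pose)
    p=cv2.undistortPoints(np.array(uv,float).reshape(-1,1,2),np.array(s["mtx"]),np.array(s["dist"])).reshape(-1,2)
    d=np.c_[p,np.ones(len(p))]@T[:3,:3].T
    o=T[:3,3]
    return o+d*((z-o[2])/d[:,2])[:,None]
def proj(s,P,pose=None):
    T=np.linalg.inv(cam(s,pose)); P=np.atleast_2d(P).astype(float)
    return cv2.projectPoints(P@T[:3,:3].T+T[:3,3],np.zeros(3),np.zeros(3),np.array(s["mtx"]),np.array(s["dist"]))[0].reshape(-1,2)
E
python3 - <<'E'
from h import *
names=["lens_yellow","lens_green","lens_blue","cup_yellow","cup_green","cup_blue","tray","stack","lens_red","eyepiece"]
for n in ["top","side"]:
    s=snapshot(n)
    for k in names:
        print(n,k,[(np.round(m["at"]).tolist(),round(m["conf"],2)) for m in mark_of(k,s)][:3])
s=snapshot("top"); im=s["image"]
cv2.imwrite("pics/c1.png",cv2.resize(im[150:310,190:390],None,fx=4,fy=3.7,interpolation=2)[:,:,::-1])
t=cv2.resize(im[190:270,90:190],None,fx=4,fy=4,interpolation=2);b=cv2.resize(im[190:270,430:530],None,fx=4,fy=4,interpolation=2)
cv2.imwrite("pics/c2.png",np.hstack([t,b])[:,:,::-1])
# colour centroids of rings
hsv=cv2.cvtColor(im,cv2.COLOR_RGB2HSV)
E
```

```text
top lens_yellow [([492.0, -169.0, 5.0], 0.73)]
top lens_green [([476.0, 171.0, 2.0], 0.53)]
top lens_blue [([530.0, -364.0, 5.0], 0.52)]
top cup_yellow [([615.0, 56.0, 8.0], 0.6)]
top cup_green [([611.0, 119.0, 4.0], 0.96), ([492.0, -168.0, 2.0], 0.27)]
top cup_blue []
top tray [([508.0, -374.0, -1.0], 0.66), ([324.0, -373.0, 1.0], 0.65)]
top stack [([508.0, 365.0, 3.0], 0.9)]
top lens_red [([460.0, 67.0, 5.0], 0.75)]
top eyepiece [([465.0, -47.0, 5.0], 0.65)]
side lens_yellow [([492.0, -165.0, 3.0], 0.62)]
side lens_green [([478.0, 168.0, 6.0], 0.52)]
side lens_blue [([529.0, -366.0, 7.0], 0.67)]
side cup_yellow [([614.0, 46.0, 6.0], 0.6)]
side cup_green [([612.0, 113.0, 6.0], 0.67)]
side cup_blue [([613.0, -9.0, 9.0], 0.97)]
side tray [([502.0, -368.0, -1.0], 0.79), ([410.0, -515.0, 2.0], 0.76), ([328.0, -378.0, 1.0], 0.63)]
side stack [([511.0, 359.0, -1.0], 0.64)]
side lens_red [([462.0, 65.0, 7.0], 0.55)]
side eyepiece [([466.0, -46.0, 8.0], 0.48)]
```

View pics/c1.png

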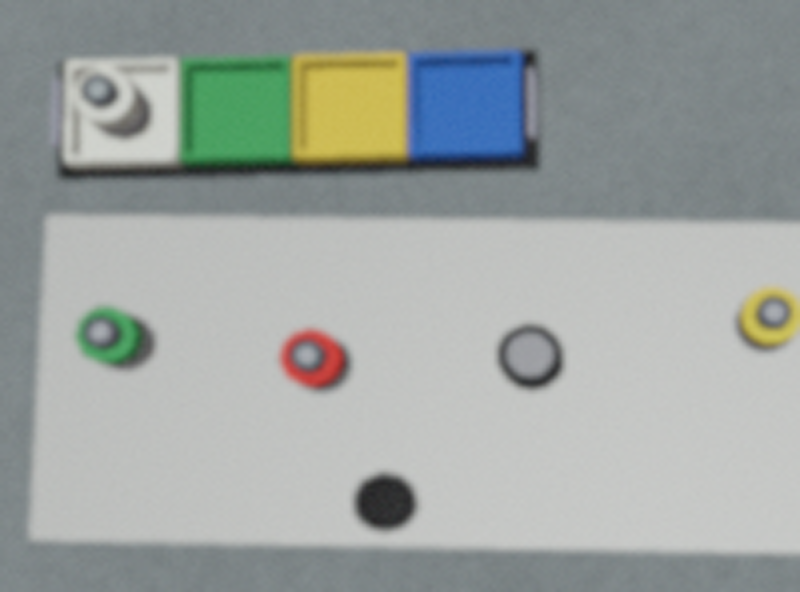

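View pics/c2.png

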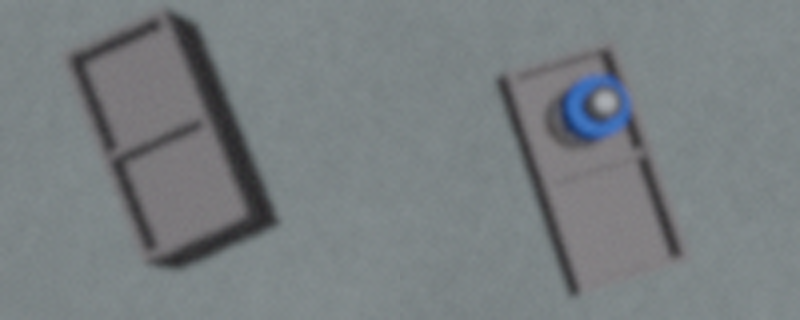

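```bash
python3 - <<'E'
from h import *
s=snapshot("top")
c1=lambda x,y:(190+(x+.5)/4-.5,150+(y+.5)/3.7-.5)
c2=lambda x,y:((90+x/4) if x<400 else (430+(x-400)/4),190+y/4)
for n,p,z in [("green",c1(100,333),64),("red",c1(307,355),64),("eye",c1(530,354),56),("yellow",c1(773,313),64),("blue",c2(605,102),64),
 ("cg",c1(236,110),24),("cy",c1(350,108),24),("cb",c1(466,106),24)]:
    print(n,ray(s,[p],z)[0].round(1))
for n,cs,z in [("tray",[(502,76),(608,47),(682,257),(573,295)],22),("stack",[(70,58),(168,12),(252,213),(152,262)],44)]:
    P=ray(s,[c2(*c) for c in cs],z)
    print(n,P.mean(0).round(1),P[:,:2].round(1).tolist(),"len",np.linalg.norm(P[1]-P[2]).round(),np.linalg.norm(P[0]-P[3]).round(),"wid",np.linalg.norm(P[0]-P[1]).round(),np.linalg.norm(P[2]-P[3]).round())
    d=(P[0]+P[1]-P[2]-P[3]); print("ang deg",np.degrees(np.arctan2(d[1],d[0])).round(1))
P=ray(s,[c1(236,110),c1(466,106)],24); d=P[0]-P[1]; print("caddy",d,np.degrees(np.arctan2(d[1],d[0])))
w=snapshot("wrist"); print(w["mtx"],np.array(w["mount"]).round(3)); cv2.imwrite("pics/w0.png",w["image"][:,:,::-1])
print(R.from_quat(observe()["tcp_rot"]).as_matrix().round(3))
E
```

```text
green [473.6 169.6  64. ]
red [463.1  64.1  64. ]
eye [466.3 -47.8  56. ]
yellow [ 489.5 -169.2   64. ]
blue [ 530.1 -364.7   64. ]
cg [609.3 113.5  24. ]
cy [611.1  52.4  24. ]
cb [612.9  -9.6  24. ]
tray [ 502.8 -369.6   22. ] [[550.8, -324.4], [566.9, -379.6], [457.1, -415.2], [436.5, -359.1]] len 115.0 119.0 wid 58.0 60.0
ang deg 17.4
stack [506.6 355.   44. ] [[547.1, 406.0], [572.3, 355.4], [466.6, 303.8], [440.3, 354.8]] len 118.0 118.0 wid 57.0 57.0
ang deg 25.8
caddy [ -3.60582285 123.09308633   0.        ] 91.67791200312682
[[350.0047713    0.         317.61876407]
 [  0.         350.0047713  239.45753232]
 [  0.           0.           1.        ]] [[ 0.00000e+00 -9.63000e-01 -2.70000e-01  6.82880e+01]
 [ 1.00000e+00 -0.00000e+00  1.00000e-03  3.80000e-01]
 [-1.00000e-03 -2.70000e-01  9.63000e-01 -1.42427e+02]
 [ 0.00000e+00  0.00000e+00  0.00000e+00  1.00000e+00]]
[[-0.948  0.319  0.   ]
 [ 0.319  0.948  0.   ]
 [-0.     0.    -1.   ]]
```

View pics/w0.png

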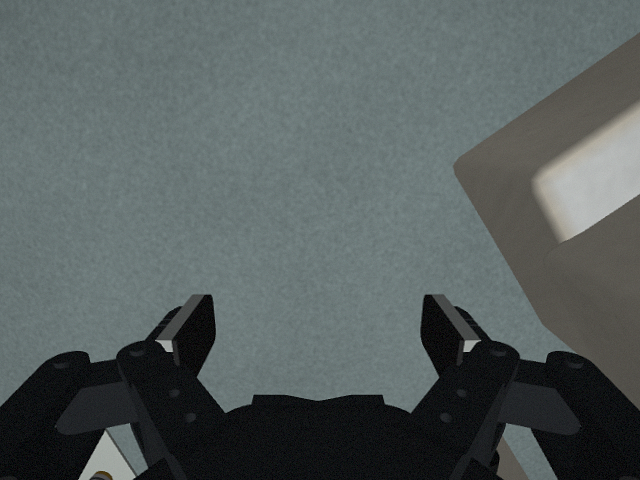

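Request:
step_arm([
  [[-36,-28,7],[0,0,0]],
  [[-36,-28,7],[0,0,0]],
  [[-36,-28,7],[0,0,0]],
  [[-36,-28,7],[0,0,0]],
  [[-36,-28,7],[0,0,0]],
  [[-36,-28,7],[0,0,0]],
  [[-36,-28,7],[0,0,0]],
  [[-36,-28,7],[0,0,0]],
  [[-36,-28,7],[0,0,0]],
  [[-36,-28,7],[0,0,0]],
  [[-36,-28,7],[0,0,0]],
  [[0,0,0],[0,0,8]],
  [[0,0,0],[0,0,8]],
  [[0,0,0],[0,0,8]],
  [[0,0,0],[0,0,8]],
  [[0,0,0],[0,0,8]],
  [[0,0,0],[0,0,8]],
  [[0,0,0],[0,0,8]],
  [[0,0,0],[0,0,8]],
  [[0,0,0],[0,0,8]],
])

```text
t: 3.35
eef_pos: [492.5, 160.5, 153.6]
tcp_rot: [0.729, 0.685, 0.007, 0.001]
force: [0.5, 0.6, -0.8]
width: 85.3
```

```bash
cat >> h.py <<'E'
def st():
    o=observe(); M=R.from_quat(o["tcp_rot"]).as_matrix()
    print("t",o["t"],"pos",o["eef_pos"].round(1),"yaw_y",np.degrees(np.arctan2(M[1,1],M[0,1])).round(1),"tilt",np.degrees(np.arccos(-M[2,2])).round(2),"w",round(o["width"],1),"F",o["force"].round(1),"q",o["joint_positions"].round(2))
    return o
def togo(o,P,yaw=None):
    Rr=R.from_quat(o["tcp_rot"]);M=Rr.as_matrix()
    print("tool shift",(M.T@(np.array(P)-o["eef_pos"])).round(1))
    if yaw is not None:
        y=np.radians(yaw); Y=np.array([np.cos(y),np.sin(y),0]);Z=np.array([0,0,-1]);X=np.cross(Y,Z)
        print("rotvec deg",np.degrees((Rr.inv()*R.from_matrix(np.c_[X,Y,Z])).as_rotvec()).round(2))
E
python3 - <<'E'
from h import *
o=st(); w=snapshot("wrist"); cv2.imwrite("pics/w1.png",w["image"][:,:,::-1])
togo(o,(474,170,134),0)
print(proj(w,[[474,170,64],[474,170,54],[463,64,64]],o))
E
```

```text
t 3.35 pos [492.5 160.5 153.6] yaw_y -3.6 tilt 0.85 w 85.3 F [ 0.5  0.6 -0.8] q [ 0.19  0.13 -0.37  1.05  0.01  1.82]
tool shift [  8.1 -19.3  19.4]
rotvec deg [ 0.66 -0.53 -3.58]
[[288.10708597 234.63102803]
 [289.08383933 231.18283562]
 [285.69818418 368.68319624]]
```

View pics/w1.png

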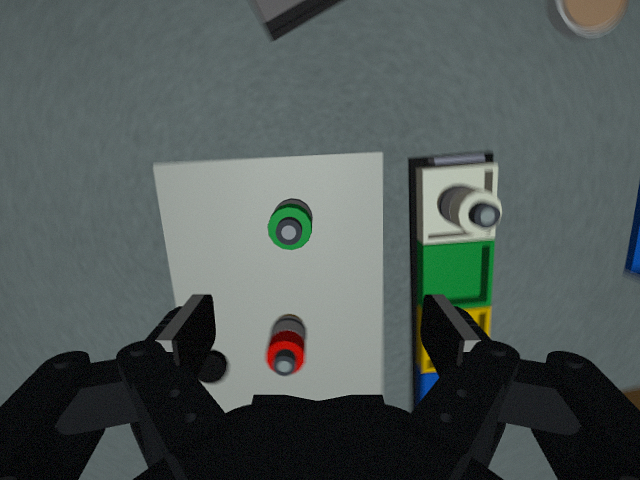

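The wrist view shows the green lens nose at (289,231), red at (285,363), and the green cup rim spanning about (419–494, 240–307). This agrees with the top-camera fix.

```bash
python3 - <<'E'
from h import *
o=st(); w=snapshot("wrist"); cv2.imwrite("pics/w1c.png",cv2.resize(w["image"][150:390,240:520],None,fx=2.5,fy=2.5,interpolation=2)[:,:,::-1])
g=ray(w,[(289,231.5)],64,o)[0]; print(g, ray(w,[(285,363)],64,o))
togo(o,(g[0],g[1],124),0)
E
```

```text
t 3.4 pos [492.5 160.5 153.6] yaw_y -3.8 tilt 0.85 w 85.2 F [-0.5 -0.7 -0.6] q [ 0.19  0.13 -0.37  1.05  0.01  1.82]
[474.86285074 172.21406587  64.        ] [[462.60288935  69.19610184  64.        ]]
tool shift [ 10.2 -18.7  29.5]
rotvec deg [ 0.67 -0.53 -3.79]
```

View pics/w1c.png

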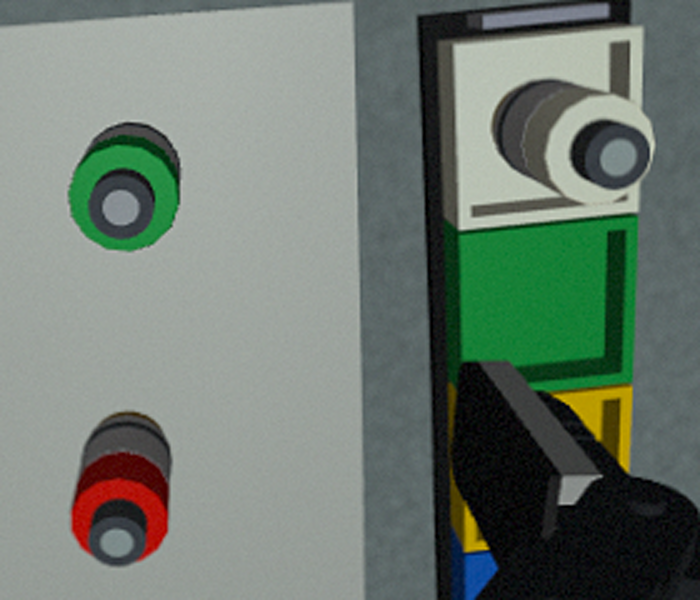

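Request:
step_arm([
  [[10,-18,20],[0.7,-0.5,-3.8]],
  [[0,0,10],[0,0,0]],
  [[0,0,0],[0,0,0]],
])

```text
t: 3.75
eef_pos: [476.9, 171.9, 123.8]
tcp_rot: [0.7, 0.714, 0.001, 0.001]
force: [-0.0, -0.7, 0.5]
width: 85.4
```

```bash
python3 - <<'E'
from h import *
o=st(); w=snapshot("wrist"); cv2.imwrite("pics/w2.png",w["image"][:,:,::-1])
togo(o,(474.6,171.5,24),0)
print(proj(w,[(474.6,171.5,64)],o))
print([ (np.round(m["at"],1).tolist(),round(m["conf"],2)) for m in mark_of("cup_green",w)],[ (np.round(m["at"],1).tolist(),round(m["conf"],2)) for m in mark_of("lens_green",w)])
E
```

```text
t 3.75 pos [476.9 171.9 123.8] yaw_y 1.1 tilt 0.18 w 85.4 F [-0.  -0.7  0.5] q [ 0.22  0.15 -0.42  0.99 -0.    1.77]
tool shift [-0.5 -2.6 99.8]
rotvec deg [ 0.18 -0.03  1.13]
[[313.2668831  259.46628804]]
[([611.3, 111.9, 5.4], 0.88)] [([471.6, 174.8, 3.8], 0.89)]
```

View pics/w2.png

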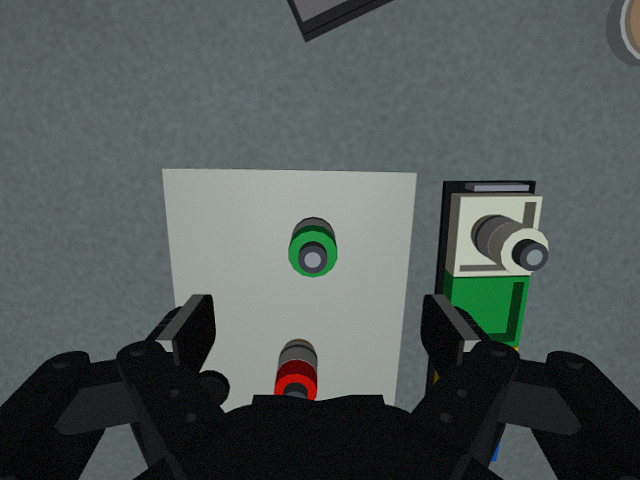

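The green nose sits at (312,260), against a prediction of (313,259). I'll descend.

Request:
step_arm([
  [[0,-2.6,30],[0.2,0,1]],
  [[0,0,30],[0,0,0]],
  [[0,0,25],[0,0,0]],
  [[0,0,12],[0,0,0]],
  [[0,0,3],[0,0,0]],
  [[0,0,0],[0,0,0]],
])

```text
t: 4.5
eef_pos: [485.4, 172.4, 28.7]
tcp_rot: [0.707, 0.707, 0.007, 0.004]
force: [-0.9, 0.1, 0.5]
width: 85.3
```

```bash
python3 - <<'E'
from h import *
o=st(); togo(o,(474.6,171.5,24),0)
w=snapshot("wrist"); cv2.imwrite("pics/w3.png",w["image"][:,:,::-1])
E
```

```text
t 4.5 pos [485.4 172.4  28.7] yaw_y -0.1 tilt 0.99 w 85.3 F [-0.9  0.1  0.5] q [ 0.22  0.27 -0.51  0.77  0.    1.79]
tool shift [ -0.9 -10.8   4.5]
rotvec deg [ 0.96 -0.23 -0.06]
```

View pics/w3.png

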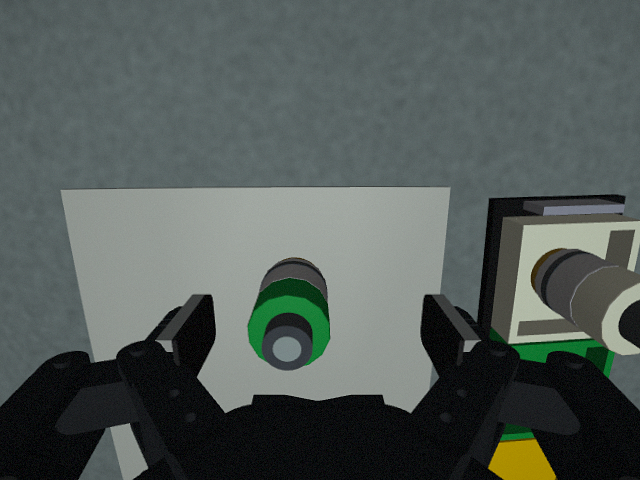

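Request:
step_arm([
  [[-0.9,-10.8,3],[1,-0.2,0]],
  [[0,0,0],[0,0,0]],
  [[0,0,0],[0,0,0]],
])

```text
t: 4.85
eef_pos: [476.7, 172.1, 28.7]
tcp_rot: [0.707, 0.707, 0.002, 0.001]
force: [-0.5, 0.5, -0.3]
width: 85.5
```

```bash
python3 - <<'E'
from h import *
o=st(); togo(o,(474.6,171.5,24),0)
w=snapshot("wrist"); cv2.imwrite("pics/w4.png",w["image"][:,:,::-1])
print(proj(w,[(474.6,171.5,64)],o))
E
```

```text
t 4.85 pos [476.7 172.1  28.7] yaw_y -0.1 tilt 0.25 w 85.5 F [-0.5  0.5 -0.3] q [ 0.22  0.27 -0.52  0.78  0.    1.79]
tool shift [-0.6 -2.2  4.7]
rotvec deg [ 0.23 -0.1  -0.06]
[[311.53762968 347.71628558]]
```

View pics/w4.png

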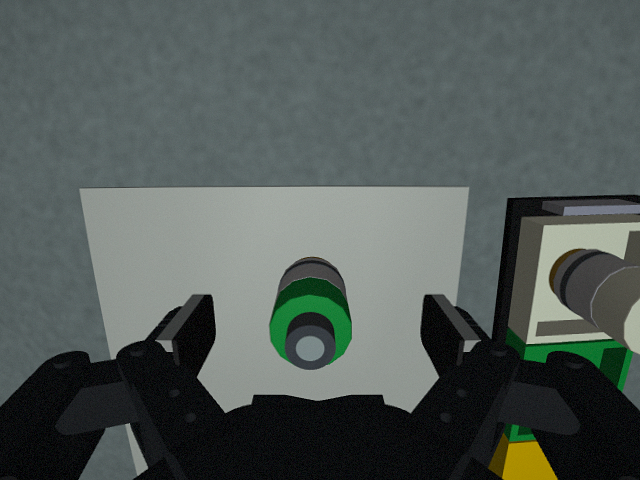

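Request:
step_arm([
  [[-0.6,-2.6,5.5],[0.2,0,0]],
  [[0,0,0],[0,0,0]],
])

```text
t: 5.1
eef_pos: [474.1, 171.6, 23.3]
tcp_rot: [0.707, 0.707, 0.001, -0.0]
force: [-1.1, -1.3, -0.3]
width: 85.4
```

Request:
step_arm([
  [[0,0,0],[0,0,0]],
  [[0,0,0],[0,0,0]],
  [[0,0,0],[0,0,0]],
  [[0,0,0],[0,0,0]],
  [[0,0,0],[0,0,0]],
  [[0,0,0],[0,0,0]],
  [[0,0,0],[0,0,0]],
], jaw=1, grip_force=40)

```text
t: 5.8
eef_pos: [474.1, 171.6, 23.3]
tcp_rot: [0.707, 0.707, 0.001, -0.0]
force: [-0.1, -0.1, 1.2]
width: 30.7
```

```bash
python3 - <<'E'
from h import *
o=st()
w=snapshot("wrist"); cv2.imwrite("pics/w5.png",w["image"][:,:,::-1])
E
```

```text
t 5.8 pos [474.1 171.6  23.3] yaw_y -0.0 tilt 0.11 w 30.7 F [-0.1 -0.1  1.2] q [ 0.22  0.27 -0.53  0.77  0.    1.79]
```

View pics/w5.png

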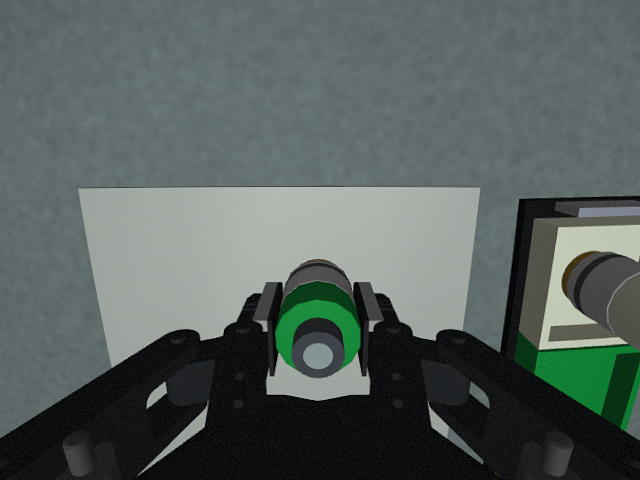

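Request:
step_arm([
  [[0,0,-30],[0,0,0]],
  [[0,0,-40],[0,0,0]],
  [[-10,20,-20],[0,0,0]],
  [[-15,35,0],[0,0,0]],
  [[-15,35,0],[0,0,0]],
  [[-10,25,0],[0,0,0]],
  [[-8,20,0],[0,0,0]],
  [[0,0,0],[0,0,0]],
])

```text
t: 6.65
eef_pos: [610.0, 110.7, 112.6]
tcp_rot: [0.707, 0.708, -0.002, -0.002]
force: [-1.5, 1.6, -2.3]
width: 30.6
```

```bash
python3 - <<'E'
from h import *
o=st(); togo(o,(611,113,100),0)
w=snapshot("wrist"); cv2.imwrite("pics/w6.png",w["image"][:,:,::-1])
for dx in(-30,30):
  for dy in (-30,30): print(proj(w,[(611+dx,113+dy,24)],o).round(0))
E
```

```text
t 6.65 pos [610.  110.7 112.6] yaw_y 0.1 tilt 0.28 w 30.6 F [-1.5  1.6 -2.3] q [ 0.08  0.35 -0.18  1.04  0.    1.64]
tool shift [ 2.3  1.1 12.6]
rotvec deg [-0.28 -0.    0.08]
[[277. 283.]]
[[274. 199.]]
[[362. 283.]]
[[365. 199.]]
```

View pics/w6.png

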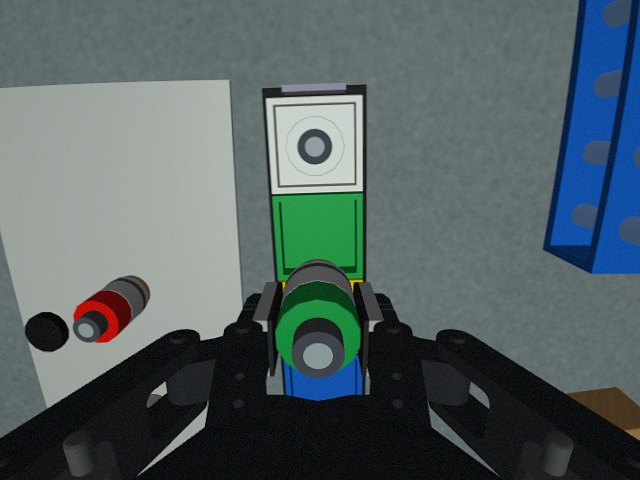

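Green cup's rim corners are at (271,195), (366,193), (276,281), (363,281), and the white lens nose is at (315,146). The held green lens is upright in the jaws.

```bash
python3 - <<'E'
from h import *
o=observe(); w=snapshot("wrist")
P=ray(w,[(271,195),(366,193),(363,281),(276,281)],24,o); print(P.round(1).tolist(),P.mean(0))
P=ray(w,[(264,97),(365,95),(366,193),(271,195)],24,o); print(P.round(1).tolist(),P.mean(0))
print("white",ray(w,[(315,146.5)],70,o))
hsv=cv2.cvtColor(w["image"],cv2.COLOR_RGB2HSV)
cv2.imwrite("pics/w6c.png",cv2.resize(w["image"][80:300,250:390],None,fx=3.5,fy=2.7,interpolation=2)[:,:,::-1])
E
```

```text
[[576.5, 146.0, 24.0], [639.3, 147.6, 24.0], [639.7, 85.2, 24.0], [578.0, 84.9, 24.0]] [608.389254   115.92552847  24.        ]
[[574.0, 207.3, 24.0], [636.6, 208.5, 24.0], [639.3, 147.6, 24.0], [576.5, 146.0, 24.0]] [606.61202258 177.35962186  24.        ]
white [[606.32794808 177.76957849  70.        ]]
```

View pics/w6c.png

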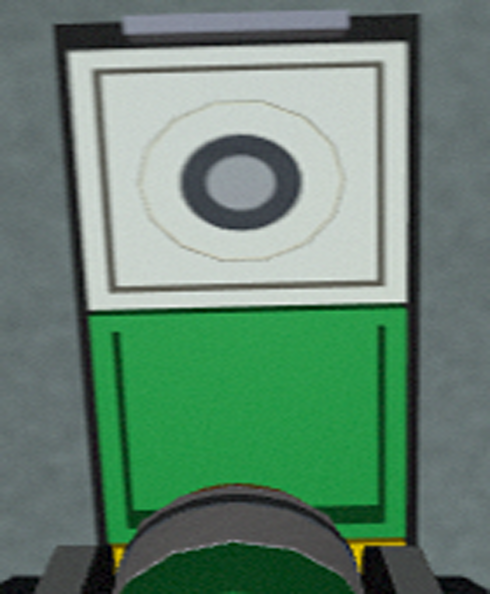

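Request:
step_arm([
  [[4,-2,20],[-0.3,0,0]],
  [[0,-2,20],[0,0,0]],
  [[0,-2,15],[0,0,0]],
  [[0,-2,8],[0,0,0]],
  [[0,0,0],[0,0,0]],
])

```text
t: 7.25
eef_pos: [590.4, 118.1, 46.2]
tcp_rot: [0.705, 0.709, -0.004, -0.004]
force: [-0.9, 0.1, -1.2]
width: 30.5
```

```bash
python3 - <<'E'
from h import *
o=st(); togo(o,(608.5,115.3,30),0)
E
```

```text
t 7.25 pos [590.4 118.1  46.2] yaw_y 0.3 tilt 0.64 w 30.5 F [-0.9  0.1 -1.2] q [ 0.09  0.4  -0.28  0.9   0.    1.65]
tool shift [-2.9 18.3 16. ]
rotvec deg [-0.63 -0.06  0.35]
```

Request:
step_arm([
  [[-2.8,18,0],[-0.6,0,0.3]],
  [[0,0,0],[0,0,0]],
  [[0,0,0],[0,0,0]],
])

```text
t: 7.55
eef_pos: [610.0, 115.9, 47.6]
tcp_rot: [0.707, 0.708, 0.001, 0.0]
force: [0.2, 0.3, -1.1]
width: 31.1
```

```bash
python3 - <<'E'
from h import *
o=st(); togo(o,(608.5,115.3,30),0)
E
```

```text
t 7.55 pos [610.  115.9  47.6] yaw_y 0.1 tilt 0.13 w 31.1 F [ 0.2  0.3 -1.1] q [ 0.08  0.42 -0.25  0.91  0.    1.65]
tool shift [-0.6 -1.5 17.6]
rotvec deg [ 0.12 -0.07  0.08]
```

Request:
step_arm([
  [[0,0,5],[0,0,0]],
  [[0,0,5],[0,0,0]],
  [[0,0,4],[0,0,0]],
  [[0,0,0],[0,0,0]],
  [[0,0,0],[0,0,0]],
])

```text
t: 8.05
eef_pos: [611.5, 115.8, 33.8]
tcp_rot: [0.707, 0.707, 0.002, 0.001]
force: [-0.3, 0.3, -2.4]
width: 31.1
```

```bash
python3 - <<'E'
from h import *
o=st(); togo(o,(608.5,115.3,30),0)
w=snapshot("wrist"); cv2.imwrite("pics/w7.png",w["image"][:,:,::-1])
E
```

```text
t 8.05 pos [611.5 115.8  33.8] yaw_y 0.1 tilt 0.27 w 31.1 F [-0.3  0.3 -2.4] q [ 0.08  0.43 -0.26  0.88  0.    1.65]
tool shift [-0.6 -3.   3.7]
rotvec deg [ 0.26 -0.08  0.06]
```

View pics/w7.png

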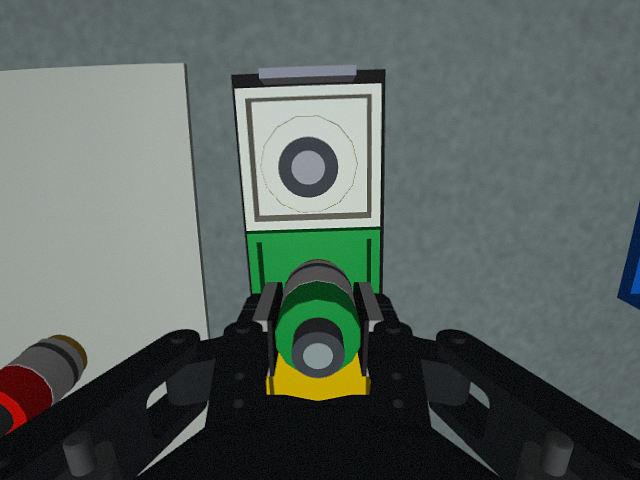

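Request:
step_arm([
  [[0,-2.5,2],[0.2,0,0]],
  [[0,0,1.5],[0,0,0]],
  [[0,0,0],[0,0,0]],
])

```text
t: 8.4
eef_pos: [608.5, 115.9, 30.0]
tcp_rot: [0.707, 0.707, 0.001, -0.0]
force: [-0.5, -0.2, -1.3]
width: 31.1
```

Request:
step_arm([
  [[0,0,1],[0,0,0]],
  [[0,0,0],[0,0,0]],
])

```text
t: 8.6
eef_pos: [608.8, 115.9, 29.4]
tcp_rot: [0.707, 0.708, 0.001, -0.0]
force: [-0.3, -0.5, -0.7]
width: 31.1
```

Request:
step_arm([
  [[0,0,0],[0,0,0]],
  [[0,0,0],[0,0,0]],
  [[0,0,0],[0,0,0]],
  [[0,0,0],[0,0,0]],
  [[0,0,0],[0,0,0]],
  [[0,0,-20],[0,0,0]],
  [[0,0,-35],[0,0,0]],
  [[0,0,-30],[0,0,0]],
  [[0,0,-10],[0,0,0]],
  [[0,0,0],[0,0,0]],
], jaw=0)

```text
t: 9.6
eef_pos: [608.2, 115.6, 126.4]
tcp_rot: [0.707, 0.707, 0.0, -0.001]
force: [-0.3, -0.1, -0.0]
width: 85.7
```

```bash
python3 - <<'E'
from h import *
o=st(); togo(o,(489.5,-168,130),0)
w=snapshot("wrist"); cv2.imwrite("pics/w8.png",w["image"][:,:,::-1])
E
```

```text
t 9.6 pos [608.2 115.6 126.4] yaw_y 0.1 tilt 0.08 w 85.7 F [-0.3 -0.1 -0. ] q [ 0.08  0.34 -0.17  1.06  0.    1.65]
tool shift [-283.5 -119.    -3.9]
rotvec deg [-0.03 -0.08  0.06]
```

View pics/w8.png

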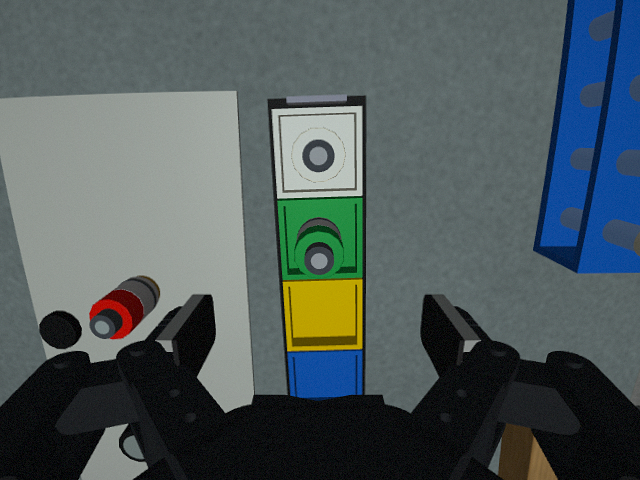

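Green is standing in its cup, nose at (319,261). Next is yellow.

Request:
step_arm([
  [[-35,-15,0],[0,0,0]],
  [[-40,-17,0],[0,0,0]],
  [[-40,-17,0],[0,0,0]],
  [[-40,-17,0],[0,0,0]],
  [[-40,-17,0],[0,0,0]],
  [[-40,-17,0],[0,0,0]],
  [[-30,-12,0],[0,0,0]],
  [[-18,-7,0],[0,0,0]],
  [[0,0,0],[0,0,0]],
  [[0,0,0],[0,0,0]],
])

```text
t: 10.65
eef_pos: [475.5, -173.2, 107.1]
tcp_rot: [0.706, 0.708, -0.005, -0.012]
force: [-1.0, 0.1, -0.3]
width: 85.4
```

```bash
python3 - <<'E'
from h import *
o=st(); togo(o,(489.5,-168,124),0)
w=snapshot("wrist"); cv2.imwrite("pics/w9.png",w["image"][:,:,::-1])
print(proj(w,[(489.5,-168,64)],o))
E
```

```text
t 10.65 pos [ 475.5 -173.2  107.1] yaw_y 0.2 tilt 1.51 w 85.4 F [-1.   0.1 -0.3] q [-0.48  0.19 -0.42  0.99 -0.    1.09]
tool shift [  5.3  13.6 -17.2]
rotvec deg [-1.4  -0.57  0.19]
[[344.26774949 260.64131925]]
```

View pics/w9.png

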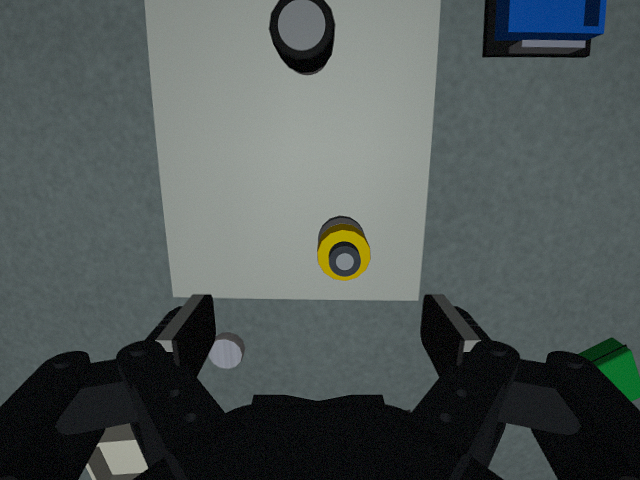

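The yellow lens nose is at (345,261), as predicted. The eyepiece is well clear at (303,30).

Request:
step_arm([
  [[5.3,13.8,0],[-1.4,-0.6,0.2]],
  [[0,0,15],[0,0,0]],
  [[0,0,25],[0,0,0]],
  [[0,0,20],[0,0,0]],
  [[0,0,10],[0,0,0]],
  [[0,0,0],[0,0,0]],
])

```text
t: 11.3
eef_pos: [497.3, -159.9, 34.5]
tcp_rot: [0.703, 0.711, 0.003, 0.004]
force: [-1.2, -0.5, -0.2]
width: 84.9
```

```bash
python3 - <<'E'
from h import *
o=st(); togo(o,(489.7,-168,23.5),0)
E
```

```text
t 11.3 pos [ 497.3 -159.9   34.5] yaw_y 0.6 tilt 0.6 w 84.9 F [-1.2 -0.5 -0.2] q [-0.44  0.28 -0.49  0.8   0.    1.12]
tool shift [-8.  -7.8 11. ]
rotvec deg [0.59 0.08 0.61]
```

Request:
step_arm([
  [[-8,-7.8,4],[0.6,0,0.6]],
  [[0,0,0],[0,0,0]],
  [[0,0,0],[0,0,0]],
])

```text
t: 11.6
eef_pos: [491.1, -168.0, 31.8]
tcp_rot: [0.707, 0.708, -0.0, 0.002]
force: [1.3, -0.6, -0.8]
width: 85.5
```

```bash
python3 - <<'E'
from h import *
o=st(); togo(o,(489.7,-168,23.5),0)
E
```

```text
t 11.6 pos [ 491.1 -168.    31.8] yaw_y 0.1 tilt 0.19 w 85.5 F [ 1.3 -0.6 -0.8] q [-0.45  0.28 -0.49  0.8  -0.    1.12]
tool shift [ 0.  -1.4  8.3]
rotvec deg [0.11 0.16 0.08]
```

Request:
step_arm([
  [[0,-2,8.5],[0,0,0]],
  [[0,0,0],[0,0,0]],
  [[0,0,0],[0,0,0]],
])

```text
t: 11.9
eef_pos: [490.2, -169.1, 24.1]
tcp_rot: [0.707, 0.707, 0.0, 0.003]
force: [0.5, -0.2, 0.1]
width: 85.7
```

```bash
python3 - <<'E'
from h import *
o=st(); togo(o,(489.7,-168,23.5),0)
w=snapshot("wrist"); cv2.imwrite("pics/w10.png",w["image"][:,:,::-1])
E
```

```text
t 11.9 pos [ 490.2 -169.1   24.1] yaw_y 0.0 tilt 0.38 w 85.7 F [ 0.5 -0.2  0.1] q [-0.46  0.29 -0.5   0.78 -0.    1.11]
tool shift [ 1.1 -0.5  0.6]
rotvec deg [0.29 0.24 0.02]
```

View pics/w10.png

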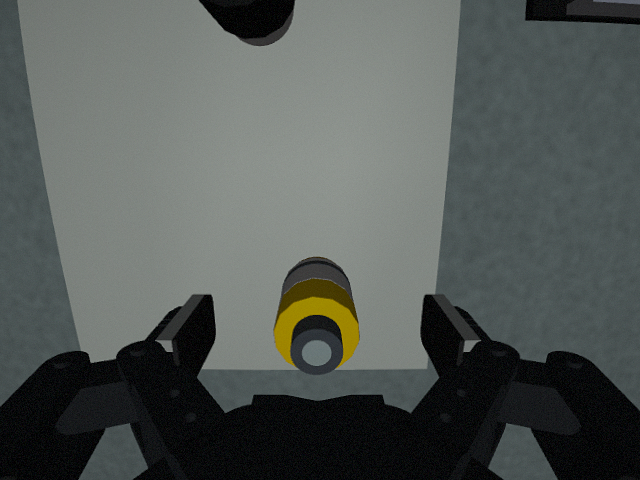

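The yellow lens is centred between the pads, nose at (317,352). I'll close the jaws, lift, and carry it toward the yellow cup at about (610,54).

Request:
step_arm([
  [[0,0,0],[0,0,0]],
  [[0,0,0],[0,0,0]],
  [[0,0,0],[0,0,0]],
  [[0,0,0],[0,0,0]],
  [[0,0,0],[0,0,0]],
  [[0,0,0],[0,0,0]],
  [[0,0,0],[0,0,0]],
], jaw=1, grip_force=40)

```text
t: 12.65
eef_pos: [490.2, -169.2, 24.5]
tcp_rot: [0.707, 0.707, 0.0, 0.003]
force: [-0.3, -0.1, -0.6]
width: 31.1
```

Request:
step_arm([
  [[0,0,-30],[0,0,0]],
  [[0,0,-40],[0,0,0]],
  [[20,11,-30],[0,0,0]],
  [[38,20,0],[0,0,0]],
  [[38,20,0],[0,0,0]],
  [[38,20,0],[0,0,0]],
  [[38,20,0],[0,0,0]],
  [[30,18,0],[0,0,0]],
  [[15,8,0],[0,0,0]],
  [[0,0,0],[0,0,0]],
  [[0,0,0],[0,0,0]],
])

```text
t: 13.75
eef_pos: [608.7, 56.2, 124.9]
tcp_rot: [0.708, 0.706, -0.001, 0.001]
force: [-0.2, 0.6, -2.1]
width: 31.2
```

```bash
python3 - <<'E'
from h import *
o=st(); togo(o,(610.1,54,50),0)
w=snapshot("wrist"); cv2.imwrite("pics/w11.png",w["image"][:,:,::-1])
E
```

```text
t 13.75 pos [608.7  56.2 124.9] yaw_y -0.2 tilt 0.15 w 31.2 F [-0.2  0.6 -2.1] q [-0.01  0.33 -0.19  1.05 -0.    1.56]
tool shift [-2.   1.4 74.9]
rotvec deg [ 0.    0.15 -0.22]
```

View pics/w11.png

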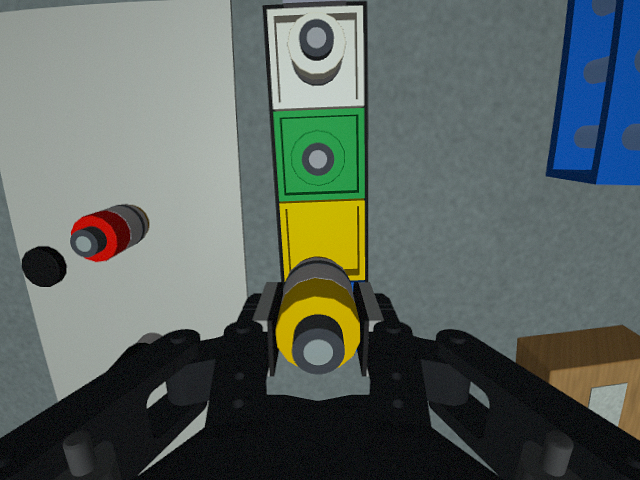

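The green lens at (318,158) is centred in its cup. The yellow cup's rim runs from (280,201) to (366,199).

```bash
python3 - <<'E'
from h import *
o=observe(); w=snapshot("wrist")
print(ray(w,[(280,201),(366,199),(273,109),(366,107)],24,o).round(1), ray(w,[(318,158.5)],70,o))
E
```

```text
[[582.5  84.6  24. ]
 [642.7  85.8  24. ]
 [579.7 145.9  24. ]
 [640.9 146.9  24. ]] [[609.14175534 115.79383331  70.        ]]
```

Request:
step_arm([
  [[-2,3,20],[0,0,0]],
  [[0,1,25],[0,0,0]],
  [[0,1,15],[0,0,0]],
  [[0,0,7],[0,0,0]],
  [[0,0,0],[0,0,0]],
  [[0,0,0],[0,0,0]],
])

```text
t: 14.45
eef_pos: [611.9, 46.6, 57.5]
tcp_rot: [0.712, 0.702, -0.001, 0.002]
force: [-0.3, -0.4, -2.8]
width: 30.8
```

```bash
python3 - <<'E'
from h import *
o=st(); togo(o,(610.1,54,30.5),0)
E
```

```text
t 14.45 pos [611.9  46.6  57.5] yaw_y -0.8 tilt 0.23 w 30.8 F [-0.3 -0.4 -2.8] q [-0.03  0.4  -0.25  0.92 -0.    1.56]
tool shift [ 7.5 -1.9 27. ]
rotvec deg [ 0.02  0.23 -0.81]
```

Request:
step_arm([
  [[7.7,-1,9],[0,0.2,-0.8]],
  [[0,0,0],[0,0,0]],
  [[0,0,0],[0,0,0]],
])

```text
t: 14.75
eef_pos: [612.7, 54.9, 50.1]
tcp_rot: [0.707, 0.707, 0.001, 0.002]
force: [0.6, -0.0, -2.4]
width: 31.2
```

```bash
python3 - <<'E'
from h import *
o=st(); togo(o,(611,54.3,30.5),0)
E
```

```text
t 14.75 pos [612.7  54.9  50.1] yaw_y 0.1 tilt 0.25 w 31.2 F [ 0.6 -0.  -2.4] q [-0.02  0.4  -0.26  0.9  -0.    1.55]
tool shift [-0.6 -1.7 19.5]
rotvec deg [0.25 0.01 0.06]
```

Request:
step_arm([
  [[-0.5,-2,6],[0.2,0,0]],
  [[0,0,6],[0,0,0]],
  [[0,-0.5,4],[0,0,0]],
  [[0,0,0],[0,0,0]],
  [[0,0,0],[0,0,0]],
])

```text
t: 15.25
eef_pos: [610.4, 54.8, 33.2]
tcp_rot: [0.706, 0.708, 0.0, 0.001]
force: [-0.9, -0.7, -1.5]
width: 30.7
```

```bash
python3 - <<'E'
from h import *
o=st(); togo(o,(611,54.3,30.5),0)
w=snapshot("wrist"); cv2.imwrite("pics/w12.png",w["image"][:,:,::-1])
E
```

```text
t 15.25 pos [610.4  54.8  33.2] yaw_y 0.1 tilt 0.09 w 30.7 F [-0.9 -0.7 -1.5] q [-0.02  0.42 -0.28  0.87 -0.    1.55]
tool shift [-0.5  0.6  2.7]
rotvec deg [0.08 0.01 0.1 ]
```

View pics/w12.png

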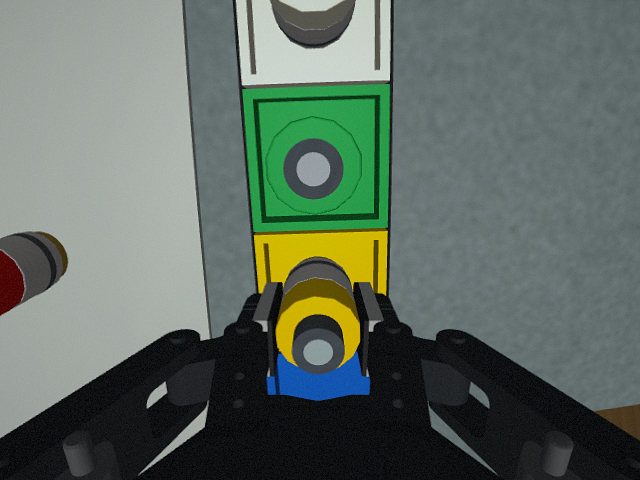

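Request:
step_arm([
  [[0,0,2],[0,0,0]],
  [[0,0,1],[0,0,0]],
  [[0,0,0],[0,0,0]],
])

```text
t: 15.6
eef_pos: [610.7, 54.8, 30.6]
tcp_rot: [0.706, 0.708, 0.001, 0.001]
force: [0.2, -0.4, -2.2]
width: 30.6
```

Request:
step_arm([
  [[0,0,0.5],[0,0,0]],
  [[0,0,0],[0,0,0]],
])

```text
t: 15.8
eef_pos: [610.9, 54.8, 30.6]
tcp_rot: [0.706, 0.708, 0.001, 0.001]
force: [-0.3, 0.1, -1.3]
width: 30.7
```

Request:
step_arm([
  [[0,0,0],[0,0,0]],
  [[0,0,0],[0,0,0]],
  [[0,0,0],[0,0,0]],
  [[0,0,0],[0,0,0]],
  [[0,0,0],[0,0,0]],
  [[0,0,-20],[0,0,0]],
  [[0,0,-35],[0,0,0]],
  [[0,0,-30],[0,0,0]],
  [[0,0,-10],[0,0,0]],
  [[0,0,0],[0,0,0]],
], jaw=0)

```text
t: 16.8
eef_pos: [610.1, 54.7, 127.1]
tcp_rot: [0.707, 0.708, 0.0, 0.0]
force: [-0.3, 0.7, 0.0]
width: 85.3
```

```bash
python3 - <<'E'
from h import *
o=st(); togo(o,(530,-364,126),0)
w=snapshot("wrist"); cv2.imwrite("pics/w13.png",w["image"][:,:,::-1])
E
```

```text
t 16.8 pos [610.1  54.7 127.1] yaw_y 0.1 tilt 0.04 w 85.3 F [-0.3  0.7  0. ] q [-0.02  0.33 -0.19  1.06 -0.    1.55]
tool shift [-418.6  -80.8    1.1]
rotvec deg [0.03 0.01 0.09]
```

View pics/w13.png

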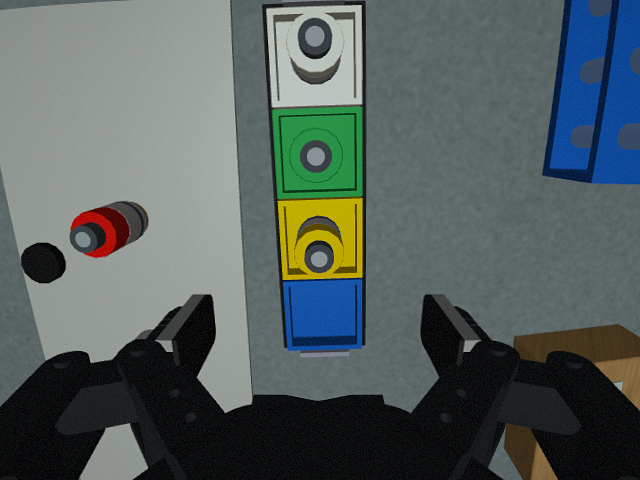

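Yellow stands upright in its cup, nose at (319,259). Next is blue in the tray.

Request:
step_arm([
  [[-30,-6,0],[0,0,0]],
  [[-42,-8,0],[0,0,0]],
  [[-42,-8,0],[0,0,0]],
  [[-42,-8,0],[0,0,0]],
  [[-42,-8,0],[0,0,0]],
  [[-42,-8,0],[0,0,0]],
  [[-42,-8,0],[0,0,0]],
  [[-42,-8,0],[0,0,0]],
  [[-42,-8,0],[0,0,0]],
  [[-30,-6,0],[0,0,0]],
  [[-12,-2,0],[0,0,0]],
  [[0,0,0],[0,0,0]],
  [[0,0,0],[0,0,0]],
])

```text
t: 18.15
eef_pos: [518.1, -360.8, 98.6]
tcp_rot: [0.705, 0.709, -0.004, -0.017]
force: [0.1, 0.4, -0.1]
width: 85.7
```

```bash
python3 - <<'E'
from h import *
o=st(); togo(o,(530,-364,126),0)
w=snapshot("wrist"); cv2.imwrite("pics/w14.png",w["image"][:,:,::-1])
print(proj(w,[(530,-364,64)],o))
E
```

```text
t 18.15 pos [ 518.1 -360.8   98.6] yaw_y 0.3 tilt 2.02 w 85.7 F [ 0.1  0.4 -0.1] q [-0.71  0.4  -0.14  1.06 -0.01  0.86]
tool shift [ -2.8  11.  -27.8]
rotvec deg [-1.73 -1.05  0.33]
[[341.08144105 280.86988883]]
```

View pics/w14.png

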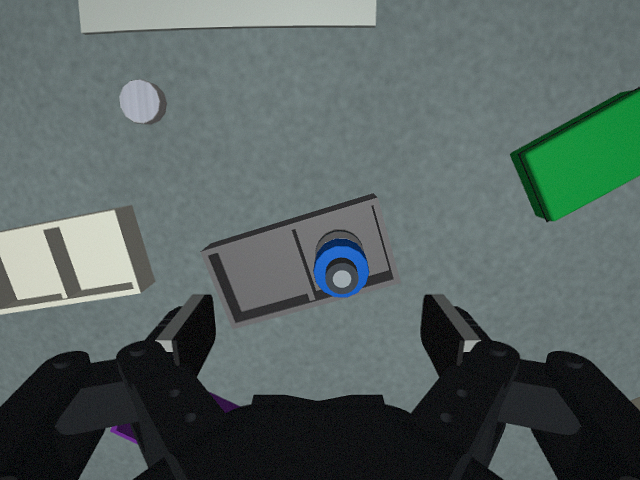

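The blue lens nose is at (342,279). The tray rim corners are (203,250), (376,195), (394,281), (237,322). The purple tray is at (170,420) and the white one at (65,255).

```bash
python3 - <<'E'
from h import *
o=observe(); w=snapshot("wrist")
b=ray(w,[(342,279)],64,o)[0]; print(b)
P=ray(w,[(203,250),(376,195),(394,281),(237,322)],22,o); print(P.round(1).tolist(),P.mean(0))
d=P[1]+P[2]-P[0]-P[3]; print(np.degrees(np.arctan2(d[1],d[0])))
togo(o,(b[0],b[1],23.5),0)
E
```

```text
[ 530.48863879 -362.53685101   64.        ]
[[439.6, -359.9, 22.0], [552.4, -322.2, 22.0], [567.2, -379.5, 22.0], [459.7, -412.2, 22.0]] [ 504.75769691 -368.42542789   22.        ]
17.734826174203437
tool shift [-3.6 14.6 74.6]
rotvec deg [-1.74 -1.05  0.36]
```

Request:
step_arm([
  [[-2.5,11,0],[-1.7,-1,0.3]],
  [[0,0,0],[0,0,0]],
  [[0,0,20],[0,0,0]],
  [[0,0,25],[0,0,0]],
  [[0,0,10],[0,0,0]],
  [[0,0,0],[0,0,0]],
  [[0,0,0],[0,0,0]],
])

```text
t: 18.95
eef_pos: [532.3, -354.7, 44.6]
tcp_rot: [0.702, 0.712, 0.0, -0.0]
force: [-0.8, -0.3, 0.2]
width: 86.1
```

```bash
python3 - <<'E'
from h import *
o=st(); togo(o,(530.2,-363.4,23.5),0)
E
```

```text
t 18.95 pos [ 532.3 -354.7   44.6] yaw_y 0.8 tilt 0.06 w 86.1 F [-0.8 -0.3  0.2] q [-0.69  0.45 -0.2   0.92  0.    0.87]
tool shift [-8.7 -2.2 21.1]
rotvec deg [-0.   -0.06  0.75]
```

Request:
step_arm([
  [[-8.7,-2.2,10],[0,0,0.8]],
  [[0,0,0],[0,0,0]],
  [[0,0,0],[0,0,0]],
])

```text
t: 19.25
eef_pos: [531.6, -365.3, 36.4]
tcp_rot: [0.708, 0.707, 0.0, 0.002]
force: [-0.2, 0.1, 0.2]
width: 85.3
```

```bash
python3 - <<'E'
from h import *
o=st(); togo(o,(530.4,-363.,23.5),0)
E
```

```text
t 19.25 pos [ 531.6 -365.3   36.4] yaw_y -0.1 tilt 0.19 w 85.3 F [-0.2  0.1  0.2] q [-0.7   0.46 -0.2   0.9   0.    0.87]
tool shift [ 2.3 -1.2 12.9]
rotvec deg [ 0.17  0.1  -0.1 ]
```

Request:
step_arm([
  [[2.5,-1.5,8],[0,0,0]],
  [[0,0,5],[0,0,0]],
  [[0,0,0],[0,0,0]],
  [[0,0,0],[0,0,0]],
])

```text
t: 19.65
eef_pos: [530.1, -363.2, 22.9]
tcp_rot: [0.708, 0.706, 0.001, 0.002]
force: [0.7, 0.6, 0.3]
width: 85.1
```

```bash
python3 - <<'E'
from h import *
o=st(); togo(o,(530.4,-363.,23.5),0)
w=snapshot("wrist"); cv2.imwrite("pics/w15.png",w["image"][:,:,::-1])
E
```

```text
t 19.65 pos [ 530.1 -363.2   22.9] yaw_y -0.1 tilt 0.25 w 85.1 F [0.7 0.6 0.3] q [-0.7   0.47 -0.22  0.88  0.    0.87]
tool shift [ 0.2  0.3 -0.6]
rotvec deg [ 0.21  0.13 -0.14]
```

View pics/w15.png

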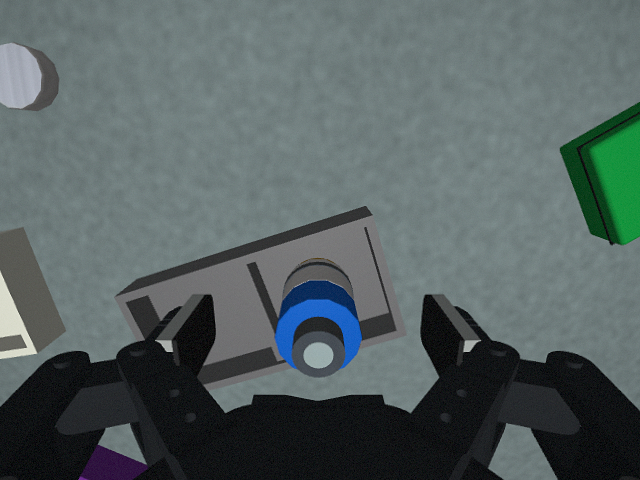

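Request:
step_arm([
  [[0,0,-2],[0,0,0]],
  [[0,0,0],[0,0,0]],
])

```text
t: 19.9
eef_pos: [530.2, -363.2, 25.2]
tcp_rot: [0.708, 0.706, 0.001, 0.002]
force: [-0.2, -1.0, -0.7]
width: 85.0
```

Request:
step_arm([
  [[0,0,0],[0,0,0]],
  [[0,0,0],[0,0,0]],
  [[0,0,0],[0,0,0]],
  [[0,0,0],[0,0,0]],
  [[0,0,0],[0,0,0]],
  [[0,0,0],[0,0,0]],
  [[0,0,0],[0,0,0]],
], jaw=1, grip_force=40)

```text
t: 20.6
eef_pos: [530.7, -363.6, 26.1]
tcp_rot: [0.708, 0.706, 0.001, 0.003]
force: [-0.0, 0.1, 0.3]
width: 30.7
```

Request:
step_arm([
  [[0,0,-25],[0,0,0]],
  [[0,0,-40],[0,0,0]],
  [[0,0,-40],[0,0,0]],
  [[30,7,0],[0,0,0]],
  [[42,9,0],[0,0,0]],
  [[42,9,0],[0,0,0]],
  [[42,9,0],[0,0,0]],
  [[42,9,0],[0,0,0]],
  [[42,9,0],[0,0,0]],
  [[42,9,0],[0,0,0]],
  [[34,8,0],[0,0,0]],
  [[20,4,0],[0,0,0]],
  [[0,0,0],[0,0,0]],
  [[0,0,0],[0,0,0]],
])

```text
t: 22.0
eef_pos: [604.1, -14.7, 129.8]
tcp_rot: [0.709, 0.705, -0.0, -0.0]
force: [-0.2, -0.4, -1.2]
width: 30.4
```

```bash
python3 - <<'E'
from h import *
o=st(); togo(o,(612.5,-7,50),0)
w=snapshot("wrist"); cv2.imwrite("pics/w16.png",w["image"][:,:,::-1])
E
```

```text
t 22.0 pos [604.1 -14.7 129.8] yaw_y -0.3 tilt 0.06 w 30.4 F [-0.2 -0.4 -1.2] q [-0.13  0.31 -0.2   1.06  0.    1.44]
tool shift [ 7.7  8.5 79.8]
rotvec deg [-0.05 -0.02 -0.3 ]
```

View pics/w16.png

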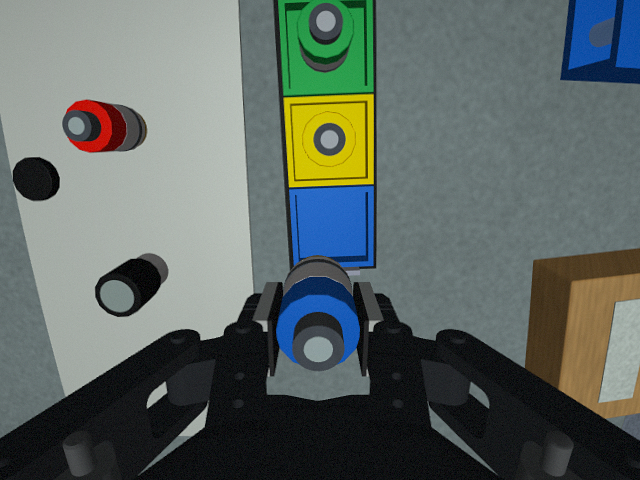

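Blue is held upright, and the blue cup's rim is (288,188), (374,186), (375,267), (291,268). Yellow and green stand in their cups.

```bash
python3 - <<'E'
from h import *
o=observe(); w=snapshot("wrist")
P=ray(w,[(288,188),(374,186),(375,267),(291,268)],24,o); print(P.round(1).tolist(),P.mean(0))
print(ray(w,[(329,139.5)],70,o))
E
```

```text
[[583.3, 22.6, 24.0], [644.2, 23.7, 24.0], [647.2, -37.1, 24.0], [583.9, -37.6, 24.0]] [614.68126446  -7.10014559  24.        ]
[[610.87895562  55.29867032  70.        ]]
```

Request:
step_arm([
  [[7.7,8.5,0],[0,0,-0.3]],
  [[0,0,0],[0,0,0]],
  [[0,1,20],[0,0,0]],
  [[0,1,25],[0,0,0]],
  [[0,0,15],[0,0,0]],
  [[0,0,8],[0,0,0]],
  [[0,0,0],[0,0,0]],
  [[0,0,0],[0,0,0]],
])

```text
t: 22.9
eef_pos: [618.3, -13.7, 61.6]
tcp_rot: [0.711, 0.704, 0.001, 0.002]
force: [0.7, -0.8, -0.9]
width: 30.9
```

```bash
python3 - <<'E'
from h import *
o=st(); togo(o,(612.5,-6.7,32),0)
E
```

```text
t 22.9 pos [618.3 -13.7  61.6] yaw_y -0.6 tilt 0.22 w 30.9 F [ 0.7 -0.8 -0.9] q [-0.13  0.4  -0.24  0.93 -0.    1.45]
tool shift [ 7.  -5.9 29.6]
rotvec deg [ 0.2   0.08 -0.56]
```

Request:
step_arm([
  [[7,-5.5,10],[0.2,0,-0.6]],
  [[0,0,0],[0,0,0]],
  [[0,0,0],[0,0,0]],
])

```text
t: 23.2
eef_pos: [614.1, -6.4, 53.0]
tcp_rot: [0.707, 0.708, 0.001, 0.002]
force: [0.3, 0.2, -1.0]
width: 30.4
```

```bash
python3 - <<'E'
from h import *
o=st(); togo(o,(613,-6.8,32),0)
E
```

```text
t 23.2 pos [614.1  -6.4  53. ] yaw_y 0.1 tilt 0.23 w 30.4 F [ 0.3  0.2 -1. ] q [-0.12  0.4  -0.26  0.91 -0.    1.45]
tool shift [-0.4 -1.2 21. ]
rotvec deg [0.2  0.1  0.08]
```

Request:
step_arm([
  [[0,-1.5,7],[0.2,0,0]],
  [[0,0,7],[0,0,0]],
  [[0,-0.5,4],[0,0,0]],
  [[0,0,0],[0,0,0]],
  [[0,0,0],[0,0,0]],
])

```text
t: 23.7
eef_pos: [612.3, -6.2, 33.9]
tcp_rot: [0.706, 0.708, -0.0, 0.001]
force: [0.3, 0.2, -0.7]
width: 31.1
```

```bash
python3 - <<'E'
from h import *
o=st(); togo(o,(613,-6.8,32),0)
w=snapshot("wrist"); cv2.imwrite("pics/w17.png",w["image"][:,:,::-1])
E
```

```text
t 23.7 pos [612.3  -6.2  33.9] yaw_y 0.1 tilt 0.12 w 31.1 F [ 0.3  0.2 -0.7] q [-0.11  0.42 -0.28  0.87 -0.    1.45]
tool shift [-0.6  0.7  1.9]
rotvec deg [0.04 0.11 0.1 ]
```

View pics/w17.png

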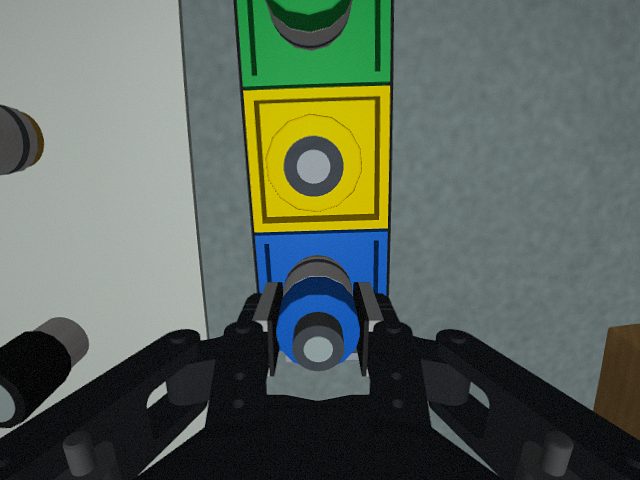

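Request:
step_arm([
  [[0,0,1.5],[0,0,0]],
  [[0,0,1],[0,0,0]],
  [[0,0,0],[0,0,0]],
])

```text
t: 24.05
eef_pos: [612.7, -6.3, 32.2]
tcp_rot: [0.707, 0.708, -0.0, 0.001]
force: [0.1, -0.1, -0.8]
width: 30.9
```

Request:
step_arm([
  [[0,0,0.5],[0,0,0]],
  [[0,0,0],[0,0,0]],
])

```text
t: 24.25
eef_pos: [613.1, -6.4, 32.1]
tcp_rot: [0.707, 0.708, 0.0, 0.002]
force: [0.2, -0.5, -2.0]
width: 31.0
```

Request:
step_arm([
  [[0,0,0],[0,0,0]],
  [[0,0,0],[0,0,0]],
  [[0,0,0],[0,0,0]],
  [[0,0,0],[0,0,0]],
  [[0,0,0],[0,0,0]],
  [[0,0,-20],[0,0,0]],
  [[0,0,-35],[0,0,0]],
  [[0,0,-35],[0,0,0]],
  [[0,0,-20],[0,0,0]],
  [[0,0,0],[0,0,0]],
], jaw=0)

```text
t: 25.25
eef_pos: [612.2, -6.1, 144.6]
tcp_rot: [0.707, 0.708, -0.001, 0.001]
force: [0.7, -0.2, -0.1]
width: 85.5
```

```bash
python3 - <<'E'
from h import *
o=st(); togo(o,(504,-369,136),107.6)
w=snapshot("wrist"); cv2.imwrite("pics/w18.png",w["image"][:,:,::-1])
s=snapshot("top")
for k in ["tray","stack"]: print(k,[(np.round(m["at"],1).tolist(),round(m["conf"],2)) for m in mark_of(k,s)])
E
```

```text
t 25.25 pos [612.2  -6.1 144.6] yaw_y 0.1 tilt 0.11 w 85.5 F [ 0.7 -0.2 -0.1] q [-0.11  0.31 -0.17  1.09 -0.    1.45]
tool shift [-362.7 -108.8    9.2]
rotvec deg [-1.0000e-01  8.0000e-02 -1.0751e+02]
tray [([508.2, -376.0, -0.9], 0.85), ([413.9, -521.1, -1.6], 0.61)]
stack []
```

View pics/w18.png

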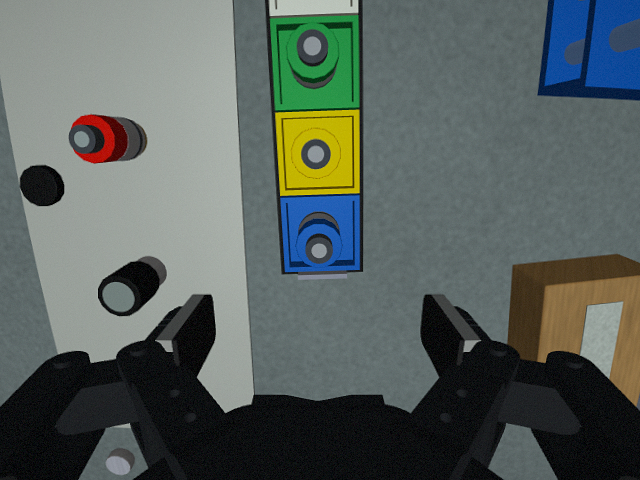

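All three lenses stand in their own cups: blue (319,250), yellow (316,154), green (313,46). I'll go back to the tray.

Request:
step_arm([
  [[-30,-9,0],[0,0,0]],
  [[-40,-12,0],[0,0,0]],
  [[-40,-12,0],[0,0,0]],
  [[-40,-12,0],[0,0,0]],
  [[-40,-12,0],[0,0,0]],
  [[-40,-12,0],[0,0,0]],
  [[-40,-12,0],[0,0,0]],
  [[-40,-12,0],[0,0,0]],
  [[-30,-9,0],[0,0,0]],
  [[-15,-4,0],[0,0,0]],
  [[0,0,0],[0,0,0]],
])

```text
t: 26.55
eef_pos: [488.1, -366.5, 116.5]
tcp_rot: [0.705, 0.709, -0.008, -0.02]
force: [-0.5, 0.6, 0.0]
width: 85.6
```

Request:
step_arm([
  [[0,0,0],[0,0,-8.3]],
  [[0,0,0],[0,0,-8.3]],
  [[0,0,0],[0,0,-8.3]],
  [[0,0,0],[0,0,-8.3]],
  [[0,0,0],[0,0,-8.3]],
  [[0,0,0],[0,0,-8.3]],
  [[0,0,0],[0,0,-8.3]],
  [[0,0,0],[0,0,-8.3]],
  [[0,0,0],[0,0,-8.3]],
  [[0,0,0],[0,0,-8.3]],
  [[0,0,0],[0,0,-8.3]],
  [[0,0,0],[0,0,-8.3]],
  [[0,0,0],[0,0,-8]],
  [[0,0,0],[0,0,0]],
])

```text
t: 27.95
eef_pos: [488.7, -332.6, 103.5]
tcp_rot: [-0.192, 0.981, 0.029, -0.024]
force: [1.2, -0.9, -0.9]
width: 85.5
```

```bash
python3 - <<'E'
from h import *
o=st(); togo(o,(504,-369,126),107.6)
w=snapshot("wrist"); cv2.imwrite("pics/w19.png",w["image"][:,:,::-1])
E
```

```text
t 27.95 pos [ 488.7 -332.6  103.5] yaw_y 112.0 tilt 4.3 w 85.5 F [ 1.2 -0.9 -0.9] q [-0.71  0.36 -0.2   1.09 -0.   -1.09]
tool shift [  0.4 -37.9 -25. ]
rotvec deg [ 3.69 -2.21  4.51]
```

View pics/w19.png

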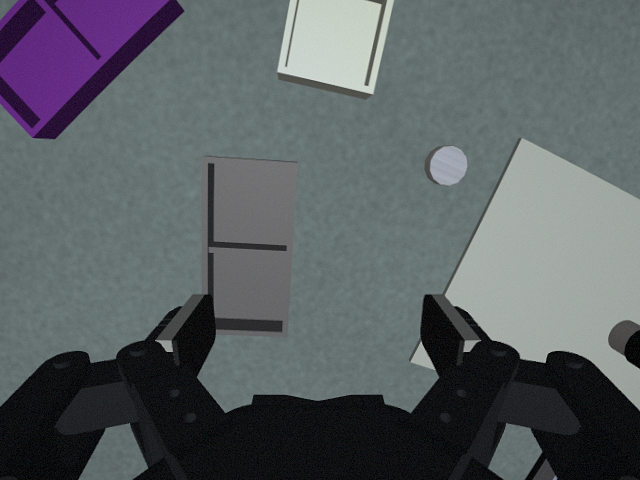

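The empty grey tray's rim runs (205,157), (297,161), (288,335). The bottom-left corner is hidden behind a finger at (205,330). The purple and white trays are further off.

```bash
python3 - <<'E'
from h import *
o=observe(); w=snapshot("wrist")
P=ray(w,[(205,157),(297,161),(288,336),(204,248),(290,247)],22,o); print(P.round(1).tolist(),((P[0]+P[2])/2).round(1))
for i,j in [(1,2),(0,3)]:
    d=P[j]-P[i]; print(np.linalg.norm(d),np.degrees(np.arctan2(d[1],d[0])))
d=P[0]-P[1];print(np.linalg.norm(d),np.degrees(np.arctan2(d[1],d[0])))
E
```

```text
[[455.1, -415.3, 22.0], [436.4, -361.2, 22.0], [552.2, -323.3, 22.0], [511.2, -397.9, 22.0], [490.4, -345.3, 22.0]] [ 503.7 -369.3   22. ]
121.83439547067559 18.10037722465192
58.702831497566606 17.232219958277927
57.26969108990218 -70.87613856461249
```

Request:
step_arm([
  [[0,-18,-10],[3.7,-2.2,4.5]],
  [[0,-18,-10],[0,0,0]],
  [[0,0,0],[0,0,0]],
  [[0,0,0],[0,0,0]],
])

```text
t: 28.45
eef_pos: [501.0, -363.8, 120.8]
tcp_rot: [-0.147, 0.989, 0.001, -0.001]
force: [-1.3, 1.0, 0.2]
width: 85.6
```

```bash
python3 - <<'E'
from h import *
o=st(); togo(o,(504,-369,60),107.6)
w=snapshot("wrist"); cv2.imwrite("pics/w20.png",w["image"][:,:,::-1])
E
```

```text
t 28.45 pos [ 501.  -363.8  120.8] yaw_y 106.9 tilt 0.15 w 85.6 F [-1.3  1.   0.2] q [-0.73  0.34 -0.18  1.05  0.   -1.03]
tool shift [-1.4 -6.  60.7]
rotvec deg [ 0.14 -0.06 -0.69]
```

View pics/w20.png

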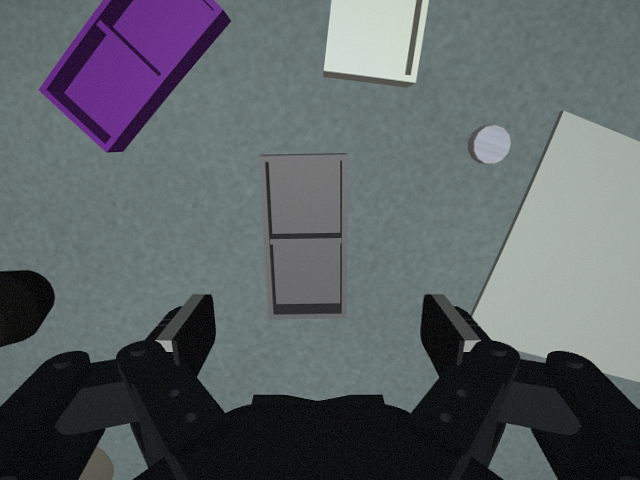

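The tray's rim is now fully visible at (261,156), (347,154), (346,317), (269,319).

```bash
python3 - <<'E'
from h import *
o=observe(); w=snapshot("wrist")
P=ray(w,[(261,156),(347,154),(346,317),(269,319)],22,o); print(P.round(1).tolist(),P.mean(0))
d=P[2]+P[3]-P[0]-P[1]; a=np.degrees(np.arctan2(d[1],d[0])); print(np.linalg.norm(d)/2,a)
d=P[1]+P[2]-P[0]-P[3]; print(np.linalg.norm(d)/2,np.degrees(np.arctan2(d[1],d[0])))
togo(o,(P.mean(0)[0],P.mean(0)[1],60),90+a)
E
```

```text
[[455.9, -417.1, 22.0], [437.8, -362.0, 22.0], [553.4, -324.7, 22.0], [572.3, -380.7, 22.0]] [ 504.8731785  -371.12614327   22.        ]
121.66248659751568 17.606846563034697
58.53735897350399 108.38315634976887
tool shift [-1.4 -7.9 60.9]
rotvec deg [ 0.09 -0.04 -0.67]
```

Request:
step_arm([
  [[-1.4,-7.9,15],[0,0,-0.8]],
  [[0,0,25],[0,0,0]],
  [[0,0,25],[0,0,0]],
  [[0,0,10],[0,0,0]],
  [[0,0,0],[0,0,0]],
  [[0,0,0],[0,0,0]],
])

```text
t: 29.15
eef_pos: [504.4, -369.8, 38.5]
tcp_rot: [-0.156, 0.988, 0.002, -0.002]
force: [-0.1, -0.2, 0.5]
width: 85.6
```

```bash
python3 - <<'E'
from h import *
o=st(); togo(o,(504.8,-371,5),107.8)
E
```

```text
t 29.15 pos [ 504.4 -369.8   38.5] yaw_y 107.9 tilt 0.33 w 85.6 F [-0.1 -0.2  0.5] q [-0.74  0.44 -0.24  0.9   0.   -1.05]
tool shift [-0.1 -1.4 33.5]
rotvec deg [ 0.3  -0.15  0.12]
```

Request:
step_arm([
  [[0,-1.4,15],[0.3,0,0]],
  [[0,0,12],[0,0,0]],
  [[0,0,5],[0,0,0]],
  [[0,0,0],[0,0,0]],
  [[0,0,0],[0,0,0]],
])

```text
t: 29.65
eef_pos: [507.5, -373.5, 9.1]
tcp_rot: [-0.156, 0.988, -0.003, 0.001]
force: [0.1, 0.3, -0.0]
width: 84.9
```

```bash
python3 - <<'E'
from h import *
o=st(); togo(o,(504.8,-371,2),107.8)
w=snapshot("wrist"); cv2.imwrite("pics/w21.png",w["image"][:,:,::-1])
E
```

```text
t 29.65 pos [ 507.5 -373.5    9.1] yaw_y 107.9 tilt 0.33 w 84.9 F [ 0.1  0.3 -0. ] q [-0.74  0.47 -0.26  0.84 -0.   -1.05]
tool shift [1.8 3.2 7.1]
rotvec deg [-0.33  0.05  0.13]
```

View pics/w21.png

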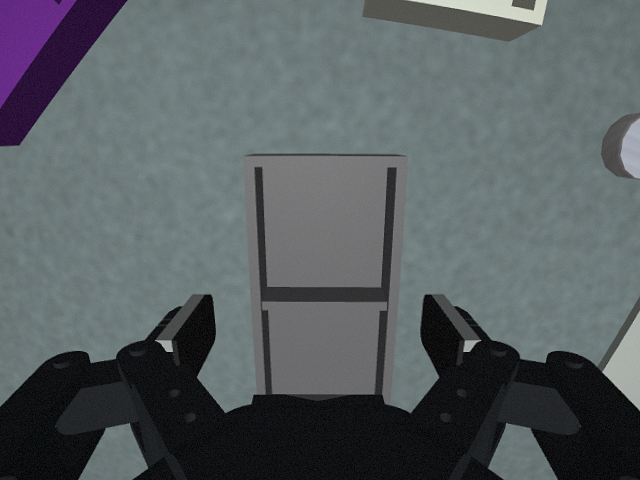

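Request:
step_arm([
  [[1.8,3.2,4],[-0.3,0,0]],
  [[0,0,3.5],[0,0,0]],
  [[0,0,0],[0,0,0]],
])

```text
t: 30.0
eef_pos: [505.5, -371.6, 2.7]
tcp_rot: [-0.156, 0.988, -0.001, 0.001]
force: [-0.5, 0.2, -0.3]
width: 85.3
```

```bash
python3 - <<'E'
from h import *
o=st(); togo(o,(504.8,-371,2),107.8)
E
```

```text
t 30.0 pos [ 505.5 -371.6    2.7] yaw_y 107.9 tilt 0.19 w 85.3 F [-0.5  0.2 -0.3] q [-0.74  0.48 -0.26  0.83  0.   -1.05]
tool shift [0.5 0.8 0.7]
rotvec deg [-0.14  0.13  0.14]
```

Request:
step_arm([
  [[0.5,0.8,0],[0,0,0]],
  [[0,0,0],[0,0,0]],
  [[0,0,0],[0,0,0]],
  [[0,0,0],[0,0,0]],
  [[0,0,0],[0,0,0]],
  [[0,0,0],[0,0,0]],
], jaw=1, grip_force=50)

```text
t: 30.6
eef_pos: [505.0, -371.2, 3.1]
tcp_rot: [-0.156, 0.988, -0.001, 0.002]
force: [0.4, -1.0, 0.4]
width: 58.9
```

```bash
python3 - <<'E'
from h import *
o=st()
w=snapshot("wrist"); cv2.imwrite("pics/w22.png",w["image"][:,:,::-1])
E
```

```text
t 30.6 pos [ 505.  -371.2    3.1] yaw_y 107.9 tilt 0.23 w 58.9 F [ 0.4 -1.   0.4] q [-0.74  0.48 -0.27  0.82  0.   -1.05]
```

View pics/w22.png

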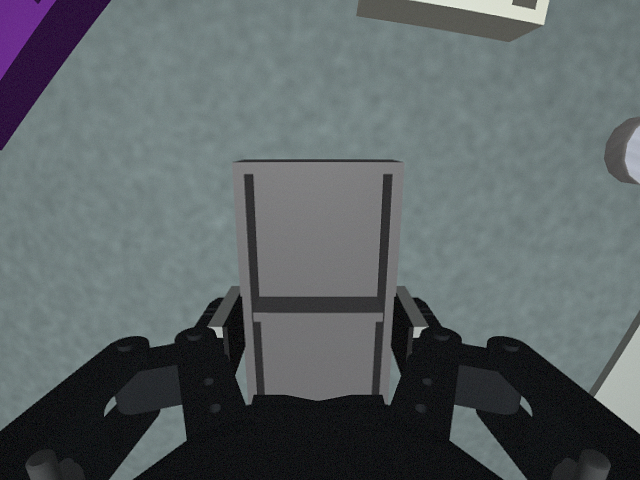

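Request:
step_arm([
  [[0,0,-15],[0,0,0]],
  [[0,0,-30],[0,0,0]],
  [[0,0,-40],[0,0,0]],
  [[0,0,-40],[0,0,0]],
  [[0,0,-30],[0,0,0]],
  [[0,0,0],[0,0,0]],
])

```text
t: 31.25
eef_pos: [501.8, -368.4, 163.9]
tcp_rot: [-0.156, 0.988, 0.002, -0.001]
force: [-0.1, -0.6, -1.7]
width: 58.9
```

```bash
python3 - <<'E'
from h import *
o=st(); togo(o,(507,0,160),107.8)
w=snapshot("wrist"); cv2.imwrite("pics/w23.png",w["image"][:,:,::-1])
E
```

```text
t 31.25 pos [ 501.8 -368.4  163.9] yaw_y 107.9 tilt 0.25 w 58.9 F [-0.1 -0.6 -1.7] q [-0.74  0.32 -0.12  1.14  0.   -1.05]
tool shift [-118.4  348.9    5.1]
rotvec deg [ 0.24 -0.09  0.14]
```

View pics/w23.png

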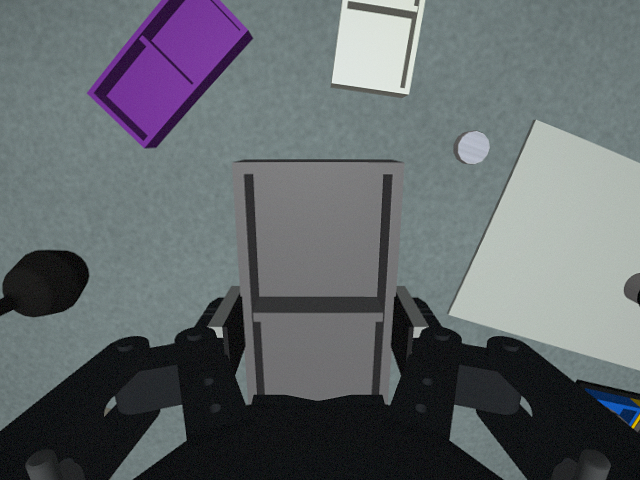

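The tray is held level, with the same image position as before the lift. I'll traverse to the midpoint.

Request:
step_arm([
  [[-10,29,0],[0,0,0]],
  [[-13,39,0],[0,0,0]],
  [[-13,39,0],[0,0,0]],
  [[-13,39,0],[0,0,0]],
  [[-13,39,0],[0,0,0]],
  [[-13,39,0],[0,0,0]],
  [[-13,39,0],[0,0,0]],
  [[-13,39,0],[0,0,0]],
  [[-10,29,0],[0,0,0]],
  [[-7,20,0],[0,0,0]],
])

```text
t: 32.3
eef_pos: [492.1, 17.0, 147.3]
tcp_rot: [-0.152, 0.988, 0.01, -0.015]
force: [0.4, -0.5, -2.4]
width: 58.7
```

```bash
python3 - <<'E'
from h import *
o=st(); togo(o,(507,355,160),115.8)
E
```

```text
t 32.3 pos [492.1  17.  147.3] yaw_y 107.5 tilt 2.03 w 58.7 F [ 0.4 -0.5 -2.4] q [-0.1   0.13 -0.4   1.08  0.01 -0.41]
tool shift [-115.5  318.2   -8.3]
rotvec deg [ 1.46 -1.41 -8.31]
```

Request:
step_arm([
  [[-11,30,-3],[1.4,-1.4,-0.4]],
  [[-13,36,-2],[0,0,0]],
  [[-13,38,-2],[0,0,0]],
  [[-13,38,-2],[0,0,0]],
  [[-9,28,0],[0,0,0]],
  [[-6,18,0],[0,0,0]],
  [[0,0,0],[0,0,0]],
  [[0,0,0],[0,0,0]],
])

```text
t: 33.1
eef_pos: [482.0, 224.6, 141.0]
tcp_rot: [-0.158, 0.987, -0.001, -0.014]
force: [-0.8, -0.2, -2.7]
width: 58.7
```

```bash
python3 - <<'E'
from h import *
o=st(); togo(o,(507,355,160),115.8)
w=snapshot("wrist"); cv2.imwrite("pics/w24.png",w["image"][:,:,::-1])
s=snapshot("side"); cv2.imwrite("pics/s1.png",s["image"][:,:,::-1])
E
```

```text
t 33.1 pos [482.  224.6 141. ] yaw_y 108.2 tilt 1.66 w 58.7 F [-0.8 -0.2 -2.7] q [ 0.31  0.2  -0.33  1.08  0.   -0.  ]
tool shift [-63.9 116.2 -20.6]
rotvec deg [ 0.22 -1.65 -7.6 ]
```

View pics/w24.png

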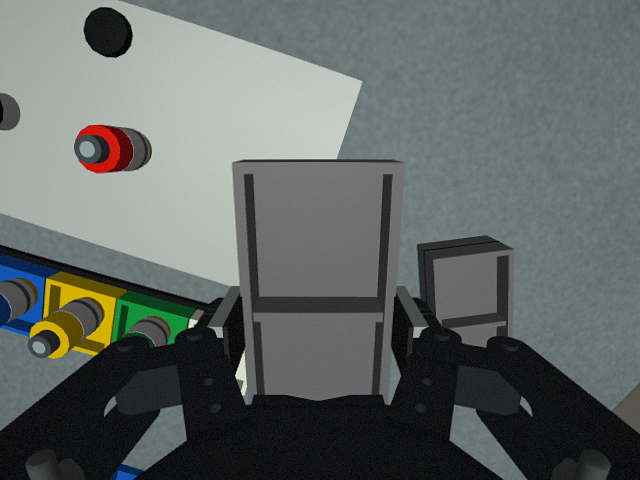

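View pics/s1.png

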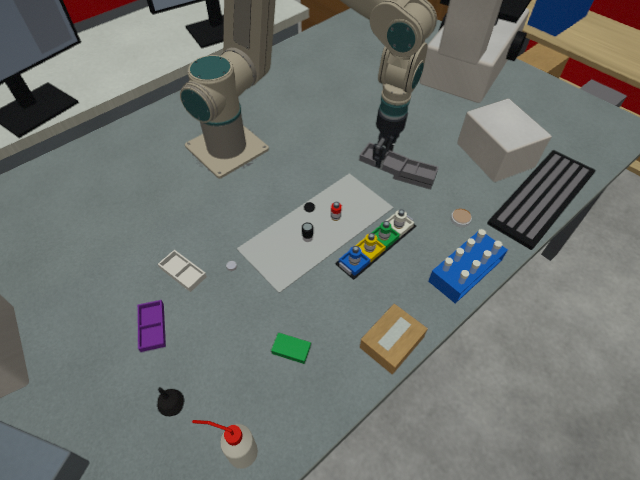

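The stack is at right in the wrist view, with its near rim end at (425,251)–(514,249) and its cross wall around row 321. The held tray is level.

```bash
python3 - <<'E'
from h import *
o=observe(); w=snapshot("wrist")
cv2.imwrite("pics/w24c.png",cv2.resize(w["image"][225:355,400:530],None,fx=4.5,fy=4.5,interpolation=2)[:,:,::-1])
P=ray(w,[(425,251),(514,249),(509,338)],44,o); print(P.round(1).tolist())
d=P[2]-P[1]; a=np.arctan2(d[1],d[0]); print("edge ang",np.degrees(a)); e=P[1]-P[0]; print("end ang",np.degrees(np.arctan2(e[1],e[0])),np.linalg.norm(e))
a=np.radians(np.degrees(np.arctan2(e[1],e[0]))-90); 
for ang in (a,np.radians(25.8)): print((P[0]+P[1])[:2]/2+61*np.array([np.cos(ang),np.sin(ang)]))
s=snapshot("top"); cv2.imwrite("pics/t2.png",cv2.resize(s["image"][180:280,80:260],None,fx=4,fy=4,interpolation=2)[:,:,::-1])
# held tray: corners at rim 
T=ray(w,[(234,163),(403,162)],164-142+0,o)
E
```

```text
[[462.9, 300.0, 44.0], [441.0, 362.5, 44.0], [508.0, 391.5, 44.0]]
edge ang 23.465965631262833
end ang 109.28599954208396 66.18778708791115
[509.49863565 351.36726343]
[506.84129786 357.76905105]
```

View pics/w24c.png

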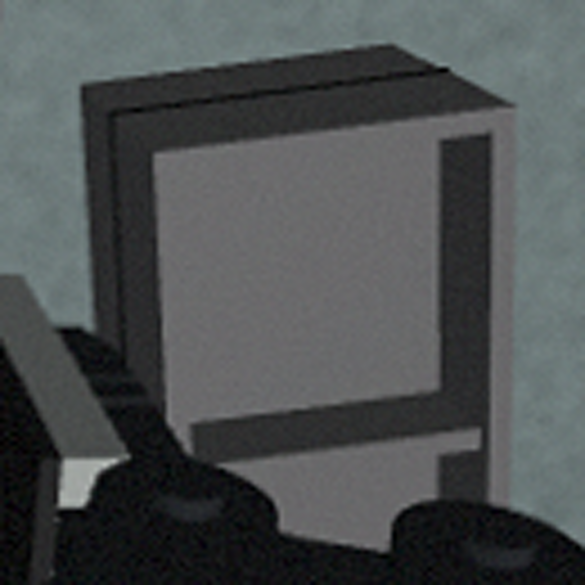

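View pics/t2.png

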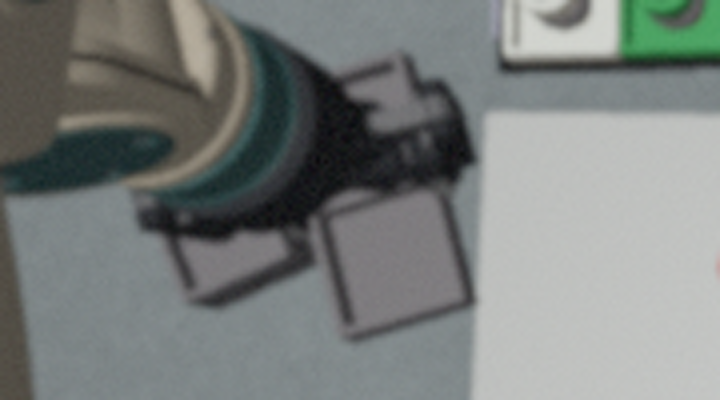

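```bash
python3 - <<'E'
from h import *
o=observe(); w=snapshot("wrist")
c=lambda x,y:(400+x/4.5,225+y/4.5)
P=ray(w,[c(155,153),c(515,107),c(497,500),c(482,440)],44,o); print(P.round(1).tolist())
d=P[2]-P[1]; print("edge ang",np.degrees(np.arctan2(d[1],d[0]))); e=P[1]-P[0]; print("end ang",np.degrees(np.arctan2(e[1],e[0])),np.linalg.norm(e))
for g in (24.5,25.8):
  a=np.radians(g); u=np.array([np.cos(a),np.sin(a)]); v=np.array([u[1],-u[0]])
  print(g,(P[0]+P[1])[:2]/2+61*u, "from right corner",P[1][:2]+61*u+30*v,"from crosswall",P[3][:2]+26*v)
# held tray centre
Q=ray(w,[(253,313),(384,313),(234,162),(403,162)],o["eef_pos"][2]-3.1+22,o); M=R.from_quat(o["tcp_rot"]).as_matrix()
print("tray rim pts in tool",((Q-o["eef_pos"])@M).round(1).tolist())
togo(o,(507,356,141),115.3)
E
```

```text
[[467.7, 309.3, 44.0], [442.1, 363.2, 44.0], [507.8, 392.6, 44.0], [498.1, 384.7, 44.0]]
edge ang 24.075667645224396
end ang 115.38638789596276 59.759129876769876
24.5 [510.38928525 361.54175135] from right corner [510.02010019 361.23722287] from crosswall [508.83477157 361.01776088]
25.8 [509.80109278 362.79456061] from right corner [510.04804343 362.77930712] from crosswall [509.36875585 361.26846587]
tray rim pts in tool [[3.5, -24.9, -18.9], [3.4, 26.5, -18.8], [61.2, -29.0, -17.3], [61.2, 30.5, -17.2]]
tool shift [-63.5 118.3  -0.3]
rotvec deg [ 0.22 -1.51 -7.24]
```

```bash
python3 - <<'E'
from h import *
s=snapshot("top")
print(ray(s,[(70,145),(37,225)],0).round(0), ray(s,[(35,122),(0,220)],100).round(0))
E
```

```text
[[690. 525.  -0.]
 [508. 584.   0.]] [[705. 540. 100.]
 [502. 592. 100.]]
```

Request:
step_arm([
  [[-12,22,-3],[0.2,-1.5,0]],
  [[-18,33,-2],[0,0,0]],
  [[-18,33,-2],[0,0,0]],
  [[-12,22,-2],[0,0,0]],
  [[-6,11,0],[0,0,0]],
  [[0,0,0],[0,0,-7.3]],
  [[0,0,0],[0,0,0]],
  [[0,0,0],[0,0,0]],
])

```text
t: 34.2
eef_pos: [512.6, 358.3, 152.2]
tcp_rot: [-0.215, 0.977, -0.001, 0.001]
force: [0.4, 0.3, -2.5]
width: 58.6
```

```bash
python3 - <<'E'
from h import *
o=st(); togo(o,(508.5,359.5,75),115.3)
w=snapshot("wrist"); cv2.imwrite("pics/w25.png",w["image"][:,:,::-1])
s=snapshot("side"); cv2.imwrite("pics/s2.png",cv2.resize(s["image"][60:240,330:560],None,fx=3.3,fy=3.3,interpolation=2)[:,:,::-1])
E
```

```text
t 34.2 pos [512.6 358.3 152.2] yaw_y 114.8 tilt 0.23 w 58.6 F [ 0.4  0.3 -2.5] q [ 0.51  0.33 -0.13  1.11 -0.    0.08]
tool shift [ 3.4  3.  77.2]
rotvec deg [-0.19  0.12 -0.5 ]
```

View pics/w25.png

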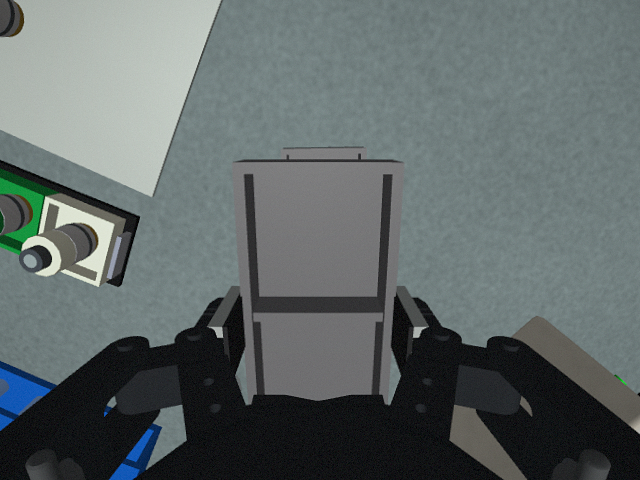

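View pics/s2.png

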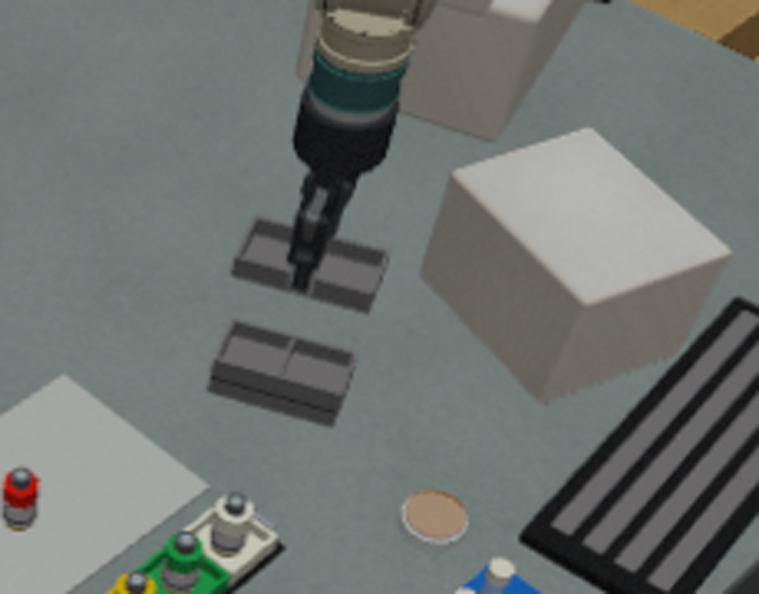

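The stack's end edge peeks out above the held tray at (283,149)–(364,147), nearly parallel to it. The side view shows the tray directly above the stack.

```bash
python3 - <<'E'
from h import *
o=observe(); w=snapshot("wrist")
P=ray(w,[(283,149),(364,147.5)],44,o); e=P[1]-P[0]; a=np.arctan2(e[1],e[0])-np.pi/2
print(P.round(1).tolist(),np.linalg.norm(e),np.degrees(a), P.mean(0)[:2]+61*np.array([np.cos(a),np.sin(a)]))
E
```

```text
[[465.5, 310.1, 44.0], [440.9, 360.8, 44.0]] 56.37217915996889 25.900938891180086 [508.10268402 362.05187215]
```

Request:
step_arm([
  [[3,4.5,0],[-0.2,0,-0.8]],
  [[0,0,0],[0,0,0]],
  [[0,0,20],[0,0,0]],
  [[0,0,30],[0,0,0]],
  [[0,0,12],[0,0,0]],
  [[0,0,0],[0,0,0]],
  [[0,0,0],[0,0,0]],
])

```text
t: 35.05
eef_pos: [508.5, 360.9, 91.0]
tcp_rot: [-0.221, 0.975, 0.001, 0.003]
force: [-0.5, 0.4, -0.9]
width: 58.9
```

```bash
python3 - <<'E'
from h import *
o=st(); togo(o,(508.2,361,49),115.5)
w=snapshot("wrist"); cv2.imwrite("pics/w26.png",w["image"][:,:,::-1])
E
```

```text
t 35.05 pos [508.5 360.9  91. ] yaw_y 115.5 tilt 0.31 w 58.9 F [-0.5  0.4 -0.9] q [ 0.51  0.37 -0.21  0.99  0.    0.07]
tool shift [ 0.4  0.2 42. ]
rotvec deg [ 0.03  0.31 -0.  ]
```

View pics/w26.png

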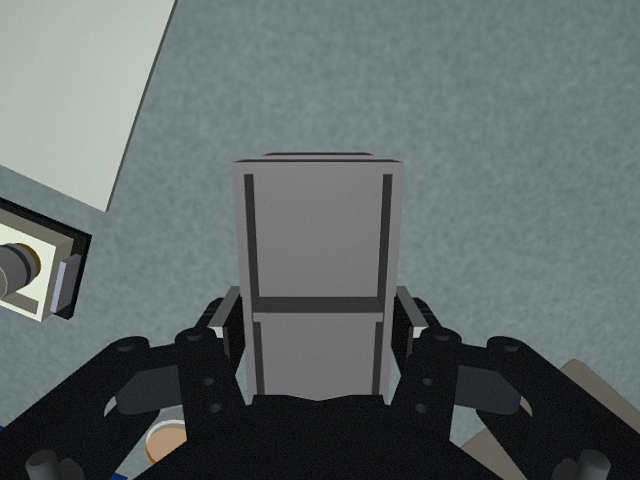

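The stack end shows centred behind the tray, columns 265–372 against the tray's 234–403. I'll descend.

Request:
step_arm([
  [[0,0,12],[0,0.3,0]],
  [[0,0,12],[0,0,0]],
  [[0,0,6],[0,0,0]],
  [[0,0,0],[0,0,0]],
  [[0,0,0],[0,0,0]],
])

```text
t: 35.6
eef_pos: [510.9, 362.2, 61.4]
tcp_rot: [-0.221, 0.975, 0.001, 0.002]
force: [0.0, -0.2, -2.4]
width: 58.7
```

```bash
python3 - <<'E'
from h import *
o=st(); togo(o,(508.2,361,48),115.5)
w=snapshot("wrist"); cv2.imwrite("pics/w27.png",cv2.resize(w["image"][130:180,220:420],None,fx=4,fy=4,interpolation=2)[:,:,::-1])
s=snapshot("side"); cv2.imwrite("pics/s3.png",cv2.resize(s["image"][110:220,380:470],None,fx=5,fy=5,interpolation=2)[:,:,::-1])
E
```

```text
t 35.6 pos [510.9 362.2  61.4] yaw_y 115.5 tilt 0.3 w 58.7 F [ 0.  -0.2 -2.4] q [ 0.51  0.41 -0.23  0.93  0.    0.07]
tool shift [ 3.   0.  13.4]
rotvec deg [ 0.06  0.29 -0.01]
```

View pics/w27.png

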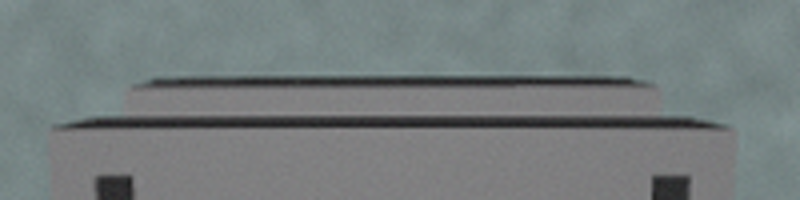

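View pics/s3.png

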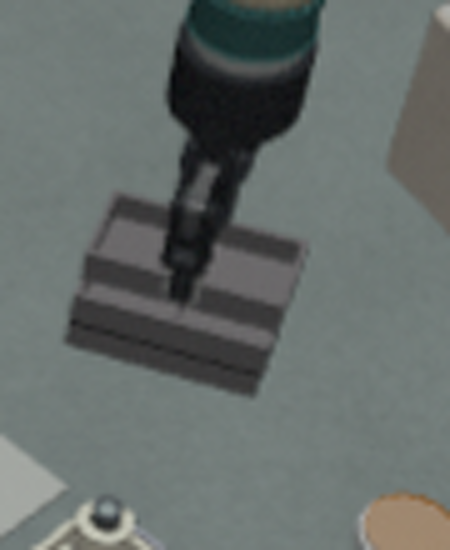

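```bash
python3 - <<'E'
from h import *
o=observe(); w=snapshot("wrist")
M=R.from_quat(o["tcp_rot"]).as_matrix()
P=ray(w,[(251.5,152.2),(385,152.2)],44,o); e=P[1]-P[0]; a=np.arctan2(e[1],e[0])-np.pi/2
print(np.linalg.norm(e),np.degrees(a), P.mean(0)[:2]+61*np.array([np.cos(a),np.sin(a)]))
Q=ray(w,[(232.5,162),(404,162)],o["eef_pos"][2]-3.1+22,o); f=Q[1]-Q[0];b=np.arctan2(f[1],f[0])-np.pi/2
print(np.linalg.norm(f),np.degrees(b), Q.mean(0)[:2]+61*np.array([np.cos(b),np.sin(b)]))
print("stack end - tray end, tool frame",((P.mean(0)-Q.mean(0))@M).round(1))
E
```

```text
59.48748333907617 25.494020370424202 [508.43417727 361.87373027]
59.3939589859525 25.49125020706678 [510.33862798 362.64698309]
stack end - tray end, tool frame [ 2.2  0.1 36.6]
```

Tray and stack agree in direction to better than 0.1° and are offset by only 2 mm. I'll correct that and lower.

Request:
step_arm([
  [[2,0,5],[0,0.3,0]],
  [[0,0,5],[0,0,0]],
  [[0,0,1.5],[0,0,0]],
  [[0,0,0],[0,0,0]],
  [[0,0,0],[0,0,0]],
])

```text
t: 36.25
eef_pos: [509.6, 361.8, 50.1]
tcp_rot: [-0.221, 0.975, 0.001, 0.001]
force: [-0.4, -0.9, -1.0]
width: 58.8
```

```bash
python3 - <<'E'
from h import *
o=st(); togo(o,(508.2,361.5,47.1),115.5)
E
```

```text
t 36.25 pos [509.6 361.8  50.1] yaw_y 115.5 tilt 0.11 w 58.8 F [-0.4 -0.9 -1. ] q [ 0.51  0.42 -0.23  0.91  0.    0.07]
tool shift [1.4 0.4 3. ]
rotvec deg [ 0.06  0.09 -0.01]
```

Request:
step_arm([
  [[1,0,1.5],[0,0,0]],
  [[0,0,1.5],[0,0,0]],
  [[0,0,0],[0,0,0]],
])

```text
t: 36.55
eef_pos: [509.0, 361.5, 47.3]
tcp_rot: [-0.221, 0.975, 0.001, 0.001]
force: [-0.6, 0.0, -2.6]
width: 58.7
```

Request:
step_arm([
  [[0,0,0.7],[0,0,0]],
  [[0,0,0],[0,0,0]],
])

```text
t: 36.75
eef_pos: [509.1, 361.6, 47.3]
tcp_rot: [-0.221, 0.975, 0.001, 0.001]
force: [-0.7, -0.4, -1.8]
width: 59.1
```

Request:
step_arm([
  [[0,0,0],[0,0,0]],
  [[0,0,0],[0,0,0]],
  [[0,0,0],[0,0,0]],
  [[0,0,0],[0,0,0]],
  [[0,0,0],[0,0,0]],
  [[0,0,-15],[0,0,0]],
  [[0,0,-30],[0,0,0]],
  [[0,0,-30],[0,0,0]],
  [[0,0,-30],[0,0,0]],
  [[0,0,0],[0,0,0]],
], jaw=0)

```text
t: 37.75
eef_pos: [509.7, 361.7, 160.1]
tcp_rot: [-0.221, 0.975, 0.001, 0.002]
force: [1.3, 0.8, 0.7]
width: 85.1
```

```bash
python3 - <<'E'
from h import *
o=st()
w=snapshot("wrist"); cv2.imwrite("pics/w28.png",w["image"][:,:,::-1])
s=snapshot("side"); cv2.imwrite("pics/s4.png",cv2.resize(s["image"][110:290,310:470],None,fx=3.3,fy=3.3,interpolation=2)[:,:,::-1])
E
```

```text
t 37.75 pos [509.7 361.7 160.1] yaw_y 115.5 tilt 0.31 w 85.1 F [1.3 0.8 0.7] q [ 0.51  0.32 -0.13  1.12  0.    0.07]
```

View pics/w28.png

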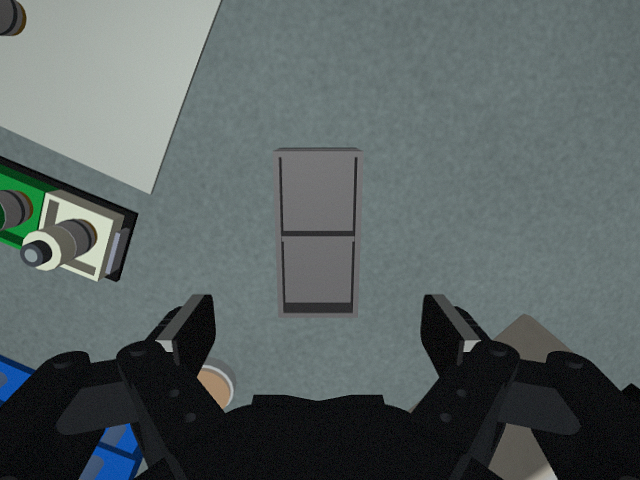

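View pics/s4.png

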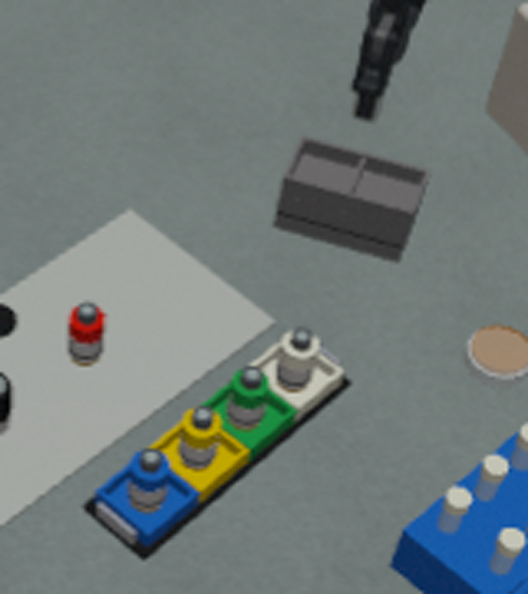

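The tray sits flush on the stack (rim (273,150) to (357,318)), all three lenses stand in their own cups, and the red lens is untouched. I'll do one settling row, then hand in.

Request:
step_arm([
  [[0,0,0],[0,0,0]],
  [[0,0,0],[0,0,0]],
])

```text
t: 38.05
eef_pos: [505.8, 359.5, 154.2]
tcp_rot: [-0.221, 0.975, -0.0, -0.003]
force: [0.9, 0.2, 0.2]
width: 85.5
```

```bash
python3 - <<'E'
from h import *
s=snapshot("side")
for k in ["lens_red","eyepiece","lens_yellow","lens_green","lens_blue","tray"]: print(k,[(np.round(m["at"]).tolist(),round(m["conf"],2)) for m in mark_of(k,s)][:2])
print(sign_off())
E
```

```text
lens_red [([462.0, 64.0, 1.0], 0.71)]
eyepiece [([463.0, -44.0, 7.0], 0.62)]
lens_yellow [([615.0, 56.0, 10.0], 0.61)]
lens_green [([610.0, 114.0, 11.0], 0.63), ([509.0, 360.0, -1.0], 0.19)]
lens_blue [([613.0, -11.0, 13.0], 0.66)]
tray [([506.0, 364.0, 43.0], 0.98), ([411.0, -517.0, 2.0], 0.64)]
the job is handed in; nothing more can be done
None
```

I set the green, yellow and blue lenses upright in the cups of their own colours, then put the emptied grey tray on the stack. The job was handed in at about 38 s of the 112 s allowed; `sign_off` reports no verdict.

- **Lenses:** The last wrist and side pictures show all three standing upright in their own cups. I measured green and yellow within about 2 mm of the cup centres. Blue I only judged by eye as centred. A final network check put all three within about 5 mm, at heights of 10–13 mm against an expected 10 mm.
- **Tray:** It sits flush on the stack, and the jaws are open and well clear. Just before lowering, it was 2 mm off the stack's centre and less than 0.1° off its direction, and I corrected the 2 mm. The final check put the tray at a height of 43 mm, against an expected 44 mm.
- **Look-alikes:** The red lens and eyepiece read where they started, within measurement error. The white and purple trays were not approached.
- **Disagreements:** The overhead camera put the stack about 6–7 mm nearer the robot's centreline in y than the wrist camera did, so I used the wrist's value. The final network check put yellow about 4 mm from where I set it down and blue about 5 mm, close to its stated accuracy of about 4 mm. It also gave one false "green lens" at the stack, with a low confidence of 0.19.

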